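# Set up the crimp press

### The job

Set up the hand press for the next crimp: seat the chrome die in the pocket of the die bed with its groove facing up, lay the barrel of the copper lug down in the groove with its tongue sticking out at one end of the die, and slide the bed fully home under the ram. Slip every slotted shim that lies on the bench sideways onto the ram's neck, under the stop nut, so that they lie flat on one another on the boss with the neck fully in each slot, and turn each slot well away from those of all the others, so that no two slots in the stack face nearly the same way. Leave the other things on the bench alone.

Things in the scene. Friction and masses are not known exactly. Their poses are not given: they have to be found in the camera images.
- press: cast-iron hand press, bolted down. Origin on its ram's vertical axis at bench level; +x from its front (robot side) to its back. Base 24 mm high, 130 wide, from 170 mm in front of the axis to 130 behind. Head 66 mm wide, from 30 in front to 120 behind, underside 109, top 175 mm above the bench; the raised ram hangs down to 83 mm
- neck_foot (a point): point on the ram axis on the top face of the round stop boss (44 mm across, on the head's top), 182 mm above the bench: the lowest shim rests at this level. Axes as the press. The ram's round neck, 14 mm across, rises from here
- stop_nut (a point): middle of the hex stop nut at the top of the neck: up to 35 mm across, underside 36 mm and top 44 mm above the boss (the neck's end stands 3 mm higher). It stays on. The raised lever stays as it is too: a 13 mm bar on the press's +y side, 73 mm from the axis, leaning back and up from a hub (45 mm behind the axis, 142 mm high, reaching 84 mm out) to a ball 155 mm behind, 324 mm high
- bed (a joint): how far the die bed is drawn out of the press towards its front, in m: 0 = fully home (pocket right under the ram), 0.11 = fully out. It slides along the press's x axis, held only by friction of about 3 N, and stops dead at 0
- pocket (a point): middle of the floor of the rectangular pocket in the sliding die bed (moves with the bed). Axes as the press. The pocket is 31 mm along x, 43 mm along y, 7 mm deep; the bed around it is 100 mm along x and 80 mm along y, its top face 38 mm above the bench
- bed_knob (a point): middle of the black upright knob at the front of the die bed, 95 mm in front of the pocket: 20 mm across, 32 mm tall, from 29 to 61 mm above the bench; take it from above or push it
- die_mid (a point): centre of the chrome crimp die, a block 28 mm along its own x, 40 mm along its own y and 32 mm along its own z. Its +z face carries the half-hex crimp groove, which runs along y (21 mm wide at the face, 10 mm wide at its bottom, 10 mm deep); the -z face is plain. It weighs about 0.26 kg and starts lying on a 40 x 32 side, groove facing sideways
- lug_mid (a point): middle of the barrel of the copper cable lug: a tube 14 mm across and 46 mm long along its own x, resting on the bench. At its +x end, level with the barrel's underside, a flat tongue 26 mm wide and 5 mm thick from 24 to 50 mm from this point, its middle 37 mm along x and 4.5 mm below; grip it by the tongue's edges. z up. 0.07 kg
- shim1_mid (a point): centre (half-way up) of a slotted steel stop shim: a disc 60 mm across, 7 mm thick, with two flats 52 mm apart (at its +y and -y, good to grip). Its slot, 18 mm wide, runs from the rim at its +x to 9 mm past the centre, so the neck stands at this point when the shim is fully home. z is its thickness, either face may be up. About 0.13 kg; may be absent
- shim1_mouth (a point): middle of the open end of that shim's slot, 28 mm from its centre along its +x
- shim2_mid (a point): centre (half-way up) of a slotted steel stop shim: a disc 60 mm across, 7 mm thick, with two flats 52 mm apart (at its +y and -y, good to grip). Its slot, 18 mm wide, runs from the rim at its +x to 9 mm past the centre, so the neck stands at this point when the shim is fully home. z is its thickness, either face may be up. About 0.13 kg; may be absent
- shim2_mouth (a point): middle of the open end of that shim's slot, 28 mm from its centre along its +x
- shim3_mid (a point): centre (half-way up) of a slotted steel stop shim: a disc 60 mm across, 7 mm thick, with two flats 52 mm apart (at its +y and -y, good to grip). Its slot, 18 mm wide, runs from the rim at its +x to 9 mm past the centre, so the neck stands at this point when the shim is fully home. z is its thickness, either face may be up. About 0.13 kg; may be absent
- shim3_mouth (a point): middle of the open end of that shim's slot, 28 mm from its centre along its +x
- shim4_mid (a point): centre (half-way up) of a slotted steel stop shim: a disc 60 mm across, 7 mm thick, with two flats 52 mm apart (at its +y and -y, good to grip). Its slot, 18 mm wide, runs from the rim at its +x to 9 mm past the centre, so the neck stands at this point when the shim is fully home. z is its thickness, either face may be up. About 0.13 kg; may be absent
- shim4_mouth (a point): middle of the open end of that shim's slot, 28 mm from its centre along its +x
- spool_core: blue plastic spool core standing, 54 mm across, 45 mm tall; origin under its middle. Not part of the job: leave it where it is
- hex_bolt: steel hex bolt standing on its head, 25 mm across, 55 mm tall; origin under its middle. Not part of the job: leave it where it is
- post_cap: white ceramic post cap, 44 mm across, 30 mm tall; origin under its middle. Not part of the job: leave it where it is
- bus_link: flat copper link, 90 x 24 x 5 mm; origin under its middle. Not part of the job: leave it where it is
- washer_tin: round aluminium tin, 70 mm across, 25 mm tall; origin under its middle. Not part of the job: leave it where it is
- test_cell: grey battery cell standing, 33 mm across, 60 mm tall; origin under its middle. Not part of the job: leave it where it is

How it is judged:
By the outcome, as a careful person would: the job done as asked, in the order asked, and still so for the second after the job is handed in, with the robot touching nothing.
Of shim1, shim2, shim3, shim4 only 2 to 4 are there at a start; the rules pass over those that are not, and their reading is None.
At some moment in a run one of shim1, shim2, shim3, shim4 may be knocked a few centimetres aside while the robot is not near it.
Once in a run the grip may slacken for a moment while it holds something.
It also fails if it takes over 210 s, if anything falls off the work surface, if the arm or the gripper's body presses on something with over 40 N, if the wrist force passes 120 N, or if a joint passes its speed limit or range.

### The arm

A 6-joint arm with a two-finger parallel gripper is mounted at the origin on the work surface. World frame = base frame: x ahead of the robot, y to its left, z up, the work surface at z = 0. Lengths are in m, angles in degrees, forces in N, time in s.
With the tool pointing down it reaches from about 0.275 to 0.825 m from the base axis. Payload 4.9 kg.
Tool frame: the origin (TCP) lies at the very end of the fingers, on their centre line; the grasp point (between the pads) lies 19 mm behind it; z points along the fingers, y is the direction in which the jaws open and shut (so a half turn about z gives the same grasp; the last joint's range is limited). The gripper opens to 85 mm and grips with 20 to 120 N. Pads are 22 mm wide; open, the fingers measure 114 mm over their backs; the gripper's body (76 mm by 85 mm) begins 54 mm behind the grasp point. The pads swing forward as they close: fully open they stand 13 mm farther back than shut.
Start: joints at [-82.231, 18.69, -11.035, 60.275, 0, 82.311], TCP at [0.147, -0.53, 0.231] pointing down, gripper open.
Joint ranges: [-152.03, 152.03], [-55.5, 102.48], [-74.3, 77.21], [-110.64, 120.58], [-84.22, 78.4], [-180, 180]. Speed limits (degrees/s): [147.25, 147.25, 180, 180, 180, 180].

### API

Orientations are given as a 3x3 rotation matrix whose columns are the frame's x, y, z axes.
In Python, from bench import observe, cams, workorder, nets gives the robot as it stands. The module is installed in compiled form; this text tells all that it offers.
- The arm moves only by the tool servo_tool, never from a script. Its arguments are lists of equal length, an entry for each row: "jaw": the finger opening in m, from 0 to 0.0854; "linear": the shift along the tool's x, y, z in m, a list of three; "turn": the turn about the tool's z in degrees. In form: {"jaw": [jaw, ...], "linear": [[dx, dy, dz], ...], "turn": [turn, ...]}. A call has 1 to 20 rows; each row is the pose to reach, as a shift and turn from the pose commanded when the call began, along the tool's axes at that moment; what a row does not reach only later rows make up. A row lasts 1/12 s, in which the tool goes at most 41.7 mm and 7.16 degrees, less where a joint would pass 70% of its speed; a pose out of reach is approached as far as the arm can. A call with a gripper value outside its range is refused whole. The fingers move at their own pace and stop on an object; "squeeze" is the grip in N (left out, the last holds). Time passes only in rows, so rows that repeat a pose let the fingers close. It gives the time, the measured TCP pose, the force and the opening at its end, in the units of the state.
- observe(): the state, without advancing time (a new reading comes with each control period).
- cams.snapshot(name): name is "scene" or "side" or "wrist"; returns a dict with "img" (384x512x3 uint8, red, green, blue), "K" (3x3 intrinsics, pixels), "origin" and "attitude" of the camera in the world; the wrist camera has in their place "mount" (4x4, takes a point from camera to tool coordinates, whose origin is the TCP and whose axes are the flange's). Camera axes: x right, y up, looking along -z (the intrinsics and any distortion apply to the point x, -y, -z); pixel columns grow to the right and rows downward; lengths in m; the calibration is good to about 2 mm. A picture is of the moment at which its call begins: read the wrist's pose just before it. There is no depth.
- workorder.close_job(): hands the job in, once; it reports no verdict.
Trained networks look in a picture, given as the dict that the camera call returned (one of the last four; its "shot" number tells which), for a name from the list of things; names that differ only in an ending like _2 or _b are one class to them, and where a whole thing is asked for, a point or a joint stands for the part that bears it (a point fixed in the world has none). Each returns a list of dicts, best first, with "score" (0 to 1); they miss things now and then, are a little off and sometimes report something else, mostly with a low value. They report only what shows in the picture. A call takes as long as a camera call.
- nets.look_for(query, picture): "position" ([x, y, z] in m, in world coordinates, good to about 4 mm: the middle of the surface that is visible of it).
The state is a dict: "time": time; "joint_pos": joint angles; "dq": joint speeds; "effort": joint torques, N m; "tool_pos": TCP position; "tool_rot": TCP orientation; "ft_force": force on the tool from outside, world axes, zero at the start; "torque": the same for the moment, N m; "opening": opening from 0.0 (shut) to 1.0 (fully open).
Only numpy, scipy, OpenCV 4.12 (cv2) and the standard library are available. Lean on these libraries where they do the work, as an engineer would, in place of code of your own. Each camera call takes 0.05 s, during which the arm holds its last target. There are 200 camera calls.

## Working session

There is one attempt and no reset: what is moved stays moved. The work goes in short steps, Python scripts to look and compute and a tool call to move; the robot and the scene stay as the last step left them, time stands still between calls to the robot, and variables do not carry over. Pictures are saved under pics/ and viewed, about 12 in all and at most 16, crops included, and the job is handed in when it is done.

Besides the shell and the picture viewer there is one more tool, called after ">>>" in YAML: its name, and indented under it one key for each argument. servo_tool: Moves the arm, as the interface text tells. Its arguments: {"type":"object","properties":{"jaw":{"type":"array"},"linear":{"type":"array"},"turn":{"type":"array"},"squeeze":{"type":"number"}},"required":["jaw","linear","turn"]}

```bash
mkdir -p pics
cat > h.py <<'E'
import numpy as np, cv2
from bench import observe, cams, workorder, nets
def save(p,n): cv2.imwrite(f'pics/{n}.png',p['img'][:,:,::-1])
E
python3 - <<'E'
from h import *
s=observe();print({k:np.round(v,3).tolist() for k,v in s.items()})
ps=[]
for c in('scene','side'):
    p=cams.snapshot(c);save(p,c+'0');ps.append(p);print(c,np.round(p['K'],1).tolist(),np.round(p['origin'],3),np.round(p['attitude'],3).tolist(),[k for k in p])
im=np.hstack([p['img'] for p in ps]);cv2.imwrite('pics/a.png',cv2.resize(np.vstack([p['img'] for p in ps])[:,:,::-1],None,fx=.78,fy=.78))
for q in['press','neck_foot','bed_knob','pocket','die_mid','lug_mid','shim1_mid','shim1_mouth','stop_nut','spool_core','hex_bolt','post_cap','bus_link','washer_tin','test_cell']:
    for n,p in zip(('scene','side'),ps):
        print(q,n,[(np.round(d['position'],3).tolist(),round(d['score'],2)) for d in nets.look_for(q,p)])
E
```

```text
{'time': 0.0, 'joint_pos': [-82.23, 18.733, -11.092, 60.273, -0.0, 82.311], 'dq': [0.021, 0.031, -0.008, -0.092, 0.086, 0.041], 'effort': [-0.001, -44.339, 26.244, 0.015, -0.0, -0.0], 'tool_pos': [0.147, -0.53, 0.23], 'tool_rot': [[0.964, 0.267, -0.0], [0.267, -0.964, 0.002], [0.0, -0.002, -1.0]], 'ft_force': [0.629, -0.869, 0.629], 'torque': [0.018, -0.013, 0.003], 'opening': 0.997}
scene [[448.7, 0.0, 249.5], [0.0, 448.7, 193.2], [0.0, 0.0, 1.0]] [ 0.872 -0.544  1.048] [[0.826, -0.462, 0.324], [0.564, 0.668, -0.486], [0.008, 0.584, 0.812]] ['img', 'K', 'origin', 'attitude', 'shot']
side [[380.7, 0.0, 249.5], [0.0, 380.7, 197.1], [0.0, 0.0, 1.0]] [0.098 0.687 0.782] [[-0.863, 0.298, -0.409], [-0.506, -0.533, 0.679], [-0.015, 0.792, 0.61]] ['img', 'K', 'origin', 'attitude', 'shot']
press scene [([0.688, -0.013, 0.04], 0.71)]
press side [([0.656, 0.039, 0.035], 0.61), ([0.405, 0.249, 0.002], 0.55), ([0.536, 0.236, 0.007], 0.54)]
neck_foot scene [([0.688, -0.012, 0.044], 0.93)]
neck_foot side [([0.534, 0.237, 0.004], 0.49), ([0.548, 0.036, 0.036], 0.17)]
bed_knob scene [([0.581, 0.344,
[... 945 characters left out ...]
0.556, 0.026, 0.038], 0.74), ([0.452, 0.373, 0.002], 0.17)]
spool_core side [([0.683, 0.251, 0.041], 0.61)]
hex_bolt scene [([0.55, -0.416, 0.014], 0.61)]
hex_bolt side [([0.398, 0.25, 0.007], 0.63)]
post_cap scene [([0.634, -0.417, 0.028], 0.55)]
post_cap side [([0.63, -0.412, 0.018], 0.6)]
bus_link scene [([0.343, 0.329, 0.007], 0.72), ([0.691, -0.009, 0.04], 0.72)]
bus_link side [([0.343, 0.338, 0.004], 0.58), ([0.574, 0.346, 0.008], 0.28)]
washer_tin scene [([0.695, 0.352, 0.028], 0.62), ([0.54, 0.234, 0.006], 0.47)]
washer_tin side [([0.681, 0.366, 0.028], 0.65)]
test_cell scene [([0.693, -0.01, 0.041], 0.53), ([0.578, 0.341, 0.01], 0.52)]
test_cell side [([0.708, -0.364, 0.038], 0.59)]
```

View pics/a.png

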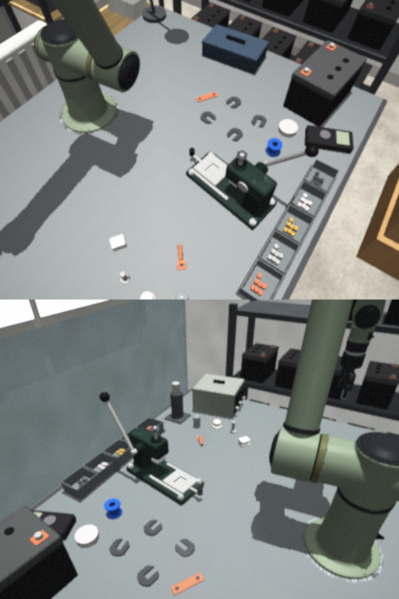

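The picture shows four shims at the upper right in the scene view, the press with its bed drawn out, the die and lug at the lower left, and the distractors. Next I'll crop closer.

Run:
```python
from h import *
s=cv2.imread('pics/scene0.png')
a=s[110:300,230:450];cv2.imwrite('pics/b.png',cv2.resize(a,None,fx=3.5,fy=3.1,interpolation=cv2.INTER_CUBIC)[:600,:])
t=cv2.imread('pics/side0.png')
b=t[110:260,110:300];cv2.imwrite('pics/c.png',cv2.resize(b,None,fx=4,fy=4,interpolation=cv2.INTER_CUBIC))
```

```text
(no output)
```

View pics/b.png

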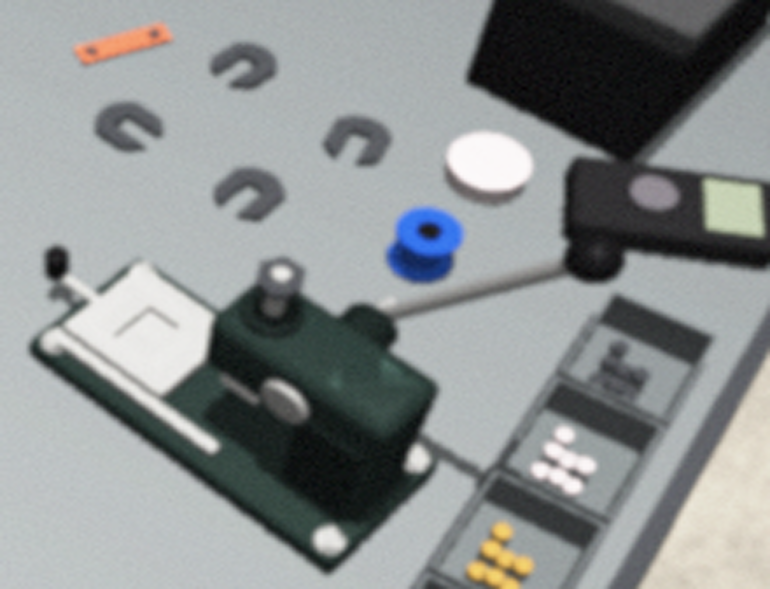

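View pics/c.png

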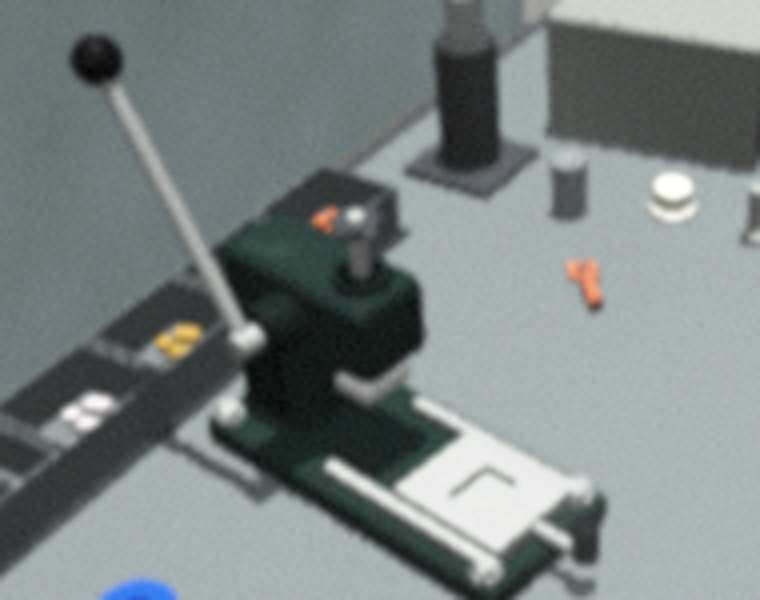

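The scene crop shows the nut's end at crop pixel (281,273), the base corners at (33,348), (138,262), (330,570) and (437,462), and the knob at (57,255). All four shims are visible with their mouths. The side crop puts the nut's end at (355,215) and the knob at (588,505). I'll fit the press pose from these points.

```bash
cat >> h.py <<'E'
def proj(P,K,o,R):
    c=(np.atleast_2d(P)-o)@R; return np.c_[K[0,2]+K[0,0]*c[:,0]/-c[:,2], K[1,2]+K[1,1]*c[:,1]/c[:,2]]
def ray(uv,z,K,o,R):
    d=R@np.array([(uv[0]-K[0,2])/K[0,0],-(uv[1]-K[1,2])/K[1,1],-1]); return o+d*(z-o[2])/d[2]
def wcam(p,s):
    M=np.array(p['mount']);T=np.eye(4);T[:3,:3]=s['tool_rot'];T[:3,3]=s['tool_pos'];W=T@M
    return np.array(p['K']),W[:3,3],W[:3,:3]
E
python3 - <<'E'
from h import *
from scipy.optimize import least_squares
P=cams.snapshot('scene');S=cams.snapshot('side')
C=[(np.array(p['K']),np.array(p['origin']),np.array(p['attitude'])) for p in(P,S)]
b=lambda u,v:(230+u/3.5,110+v/3.1)
c=lambda u,v:(110+u/4,110+v/4)
obs=[(0,(0,0,.229),b(281,272)),(0,(-.17,-.065,.024),b(33,343)),(0,(-.17,.065,.024),b(138,262)),(0,(.13,-.065,0),b(330,572)),(0,'k',b(57,252)),
(1,(0,0,.229),c(355,214)),(1,(.13,.065,.024),c(212,418)),(1,'k',c(587,500)),(1,(-.17,-.065,.024),c(604,492))]
def f(q):
    r=[];a=q[2];R=np.array([[np.cos(a),-np.sin(a),0],[np.sin(a),np.cos(a),0],[0,0,1]])
    for i,l,uv in obs:
        l=np.array((-q[3]-.095,0,.061)) if l=='k' else np.array(l)
        r+=list((proj(R@l+[q[0],q[1],0],*C[i])[0]-uv))
    return r
o=least_squares(f,[.66,.03,0,.1],loss='soft_l1');print(np.round(o.x,4),np.degrees(o.x[2]),np.round(o.fun,1).reshape(-1,2).tolist())
E
```

```text
[ 0.6646  0.0127 -0.1557  0.1048] -8.918603174929235 [[0.2, 0.3], [-2.4, -0.1], [-0.2, -2.3], [-0.1, 2.0], [-0.7, 0.8], [-1.0, 0.0], [-3.4, 0.0], [-0.8, 5.8], [1.0, 0.2]]
```

>>> servo_tool:
  jaw: [0.085,0.085,0.085,0.085,0.085,0.085,0.085,0.085,0.085,0.085,0.085]
  linear:
    - [0.04,-0.01,0]
    - [0.08,-0.03,0]
    - [0.12,-0.05,0]
    - [0.16,-0.07,0]
    - [0.2,-0.09,0]
    - [0.24,-0.11,0]
    - [0.25,-0.11,0]
    - [0.25,-0.11,0]
    - [0.25,-0.11,0]
    - [0.25,-0.11,0]
    - [0.25,-0.11,0]
  turn: [0,0,0,0,0,0,0,0,0,0,0]

```text
time: 2.62
tool_pos: [0.3575, -0.3582, 0.2312]
tool_rot: [[0.964, 0.265, -0.0], [0.265, -0.964, -0.0], [-0.0, 0.0, -1.0]]
ft_force: [0.7, 0.5, 0.1]
opening: 0.993
```

Run:
```python
from h import *
s=observe();p=cams.snapshot('wrist');save(p,'w1')
K,o,R=wcam(p,s);print(np.round(K,1).tolist(),np.round(p['mount'],3).tolist(),np.round(o,3))
for q in['die_mid','lug_mid','hex_bolt']:
    print(q,[(np.round(d['position'],3).tolist(),round(d['score'],2)) for d in nets.look_for(q,p)])
```

```text
[[272.3, 0.0, 257.9], [0.0, 272.3, 189.0], [0.0, 0.0, 1.0]] [[-0.001, 0.964, 0.266, 0.067], [1.0, 0.001, -0.0, 0.001], [-0.0, 0.266, -0.964, -0.144], [0.0, 0.0, 0.0, 1.0]] [ 0.422 -0.341  0.375]
die_mid [([0.46, -0.343, 0.027], 0.76), ([0.541, -0.41, 0.025], 0.68)]
lug_mid []
hex_bolt []
```

View pics/w1.png

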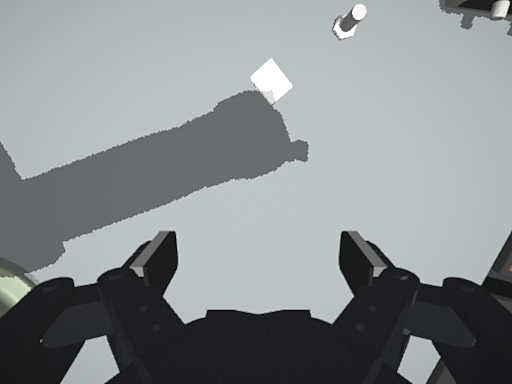

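The wrist view shows the die's top as a diamond at (272,80) and the hex bolt at (348,20). I'll move closer.

>>> servo_tool:
  jaw: [0.085,0.085,0.085,0.085,0.085]
  linear:
    - [0.025,0.005,0.03]
    - [0.05,0.01,0.06]
    - [0.075,0.015,0.09]
    - [0.075,0.015,0.1]
    - [0.075,0.015,0.1]
  turn: [0,0,0,0,0]

```text
time: 3.23
tool_pos: [0.4331, -0.3503, 0.1279]
tool_rot: [[0.964, 0.267, -0.005], [0.267, -0.964, 0.004], [-0.003, -0.005, -1.0]]
ft_force: [-1.3, 1.1, 0.4]
opening: 0.998
```

Run:
```python
from h import *
s=observe();p=cams.snapshot('wrist');save(p,'w2')
print(np.round(s['tool_pos'],4))
cv2.imwrite('pics/w2c.png',cv2.resize(p['img'][60:260,150:400,::-1],None,fx=3,fy=3))
g=cv2.cvtColor(p['img'],cv2.COLOR_RGB2GRAY)
```

```text
[ 0.4331 -0.3503  0.1279]
```

View pics/w2c.png

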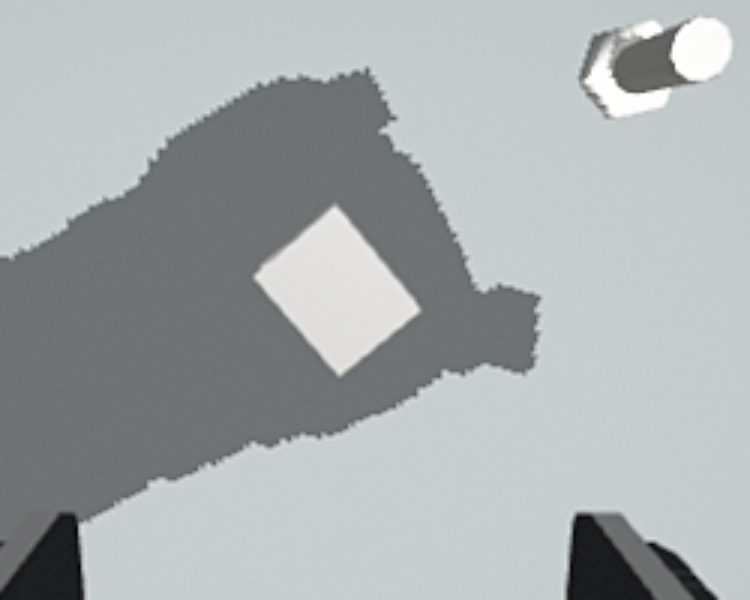

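The crop shows the die's top with corners at (336,204), (421,310), (340,376) and (254,276). Its groove side isn't visible from above. I'll compute its pose and crop the scene and side views to find the groove.

Run:
```python
from h import *
s=observe();p=cams.snapshot('wrist');C=wcam(p,s)
cr=[(336,204),(421,310),(340,376),(254,276)]
W=np.array([ray((150+u/3,60+v/3),.028,*C) for u,v in cr]);print(np.round(W,4).tolist(),W.mean(0))
d=W[1]-W[0]+W[2]-W[3];print('y dir',np.degrees(np.arctan2(d[1],d[0])),np.linalg.norm(W[1]-W[0]),np.linalg.norm(W[3]-W[0]))
a=[]
for n in('scene','side'):
    im=cv2.imread(f'pics/{n}0.png');q=cams.snapshot(n)
    u,v=proj([W.mean(0)],np.array(q['K']),np.array(q['origin']),np.array(q['attitude']))[0].astype(int);print(n,u,v)
    a.append(cv2.resize(im[v-16:v+16,u-16:u+16],(380,380),interpolation=cv2.INTER_CUBIC))
cv2.imwrite('pics/d.png',np.hstack(a))
```

```text
[[0.4871, -0.3409, 0.028], [0.4637, -0.3743, 0.028], [0.4371, -0.3562, 0.028], [0.4602, -0.3228, 0.028]] [ 0.46200902 -0.34852366  0.028     ]
y dir -124.86296131310317 0.04085965407367883 0.03247627418604795
scene 149 310
side 313 178
```

View pics/d.png

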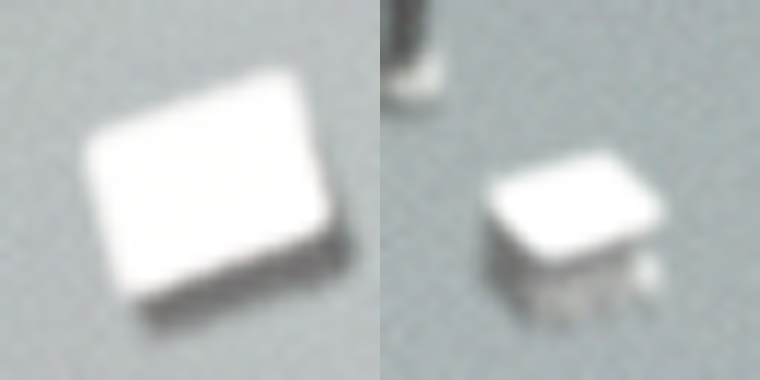

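Side view: there's a notch at the right lower edge, which hints that the groove faces world yaw ~145°. I'll turn the tool to 145°, which the grasp needs anyway, and check from that side.

>>> servo_tool:
  jaw: [0.06,0.06,0.06,0.06,0.06,0.06,0.06,0.06,0.06,0.06,0.06,0.06,0.06,0.06,0.06,0.06,0.06,0.06,0.06,0.06]
  linear:
    - [-0.01,-0.03,0]
    - [-0.016,-0.048,0]
    - [-0.016,-0.048,0]
    - [-0.016,-0.048,0]
    - [-0.016,-0.048,0]
    - [-0.016,-0.048,0]
    - [-0.016,-0.048,0]
    - [-0.016,-0.048,0]
    - [-0.016,-0.048,0]
    - [-0.016,-0.048,0]
    - [-0.016,-0.048,0]
    - [-0.016,-0.048,0]
    - [-0.016,-0.048,0]
    - [-0.016,-0.048,0]
    - [-0.016,-0.048,0]
    - [-0.016,-0.048,0]
    - [-0.016,-0.048,0]
    - [-0.016,-0.048,0]
    - [-0.016,-0.048,0]
    - [-0.016,-0.048,0]
  turn: [-7,-14,-21,-28,-35,-42,-49,-56,-63,-70,-77,-84,-91,-98,-105,-112,-119,-126,-129.5,-129.5]

```text
time: 5.1
tool_pos: [0.4064, -0.3111, 0.1332]
tool_rot: [[-0.819, 0.574, 0.002], [0.574, 0.819, -0.002], [-0.003, -0.001, -1.0]]
ft_force: [0.5, 0.1, -0.2]
opening: 0.704
```

Run:
```python
from h import *
s=observe();p=cams.snapshot('wrist');save(p,'w3')
print(np.round(s['tool_pos'],4),np.round(s['tool_rot'],3).tolist())
u,v=proj([[0.462,-.3485,.028]],*wcam(p,s))[0].astype(int);print(u,v)
cv2.imwrite('pics/w3c.png',cv2.resize(p['img'][max(v-70,0):v+70,u-80:u+80,::-1],None,fx=4,fy=4,interpolation=cv2.INTER_CUBIC))
```

```text
[ 0.4064 -0.3111  0.1332] [[-0.819, 0.574, 0.002], [0.574, 0.819, -0.002], [-0.003, -0.001, -1.0]]
260 250
```

View pics/w3c.png

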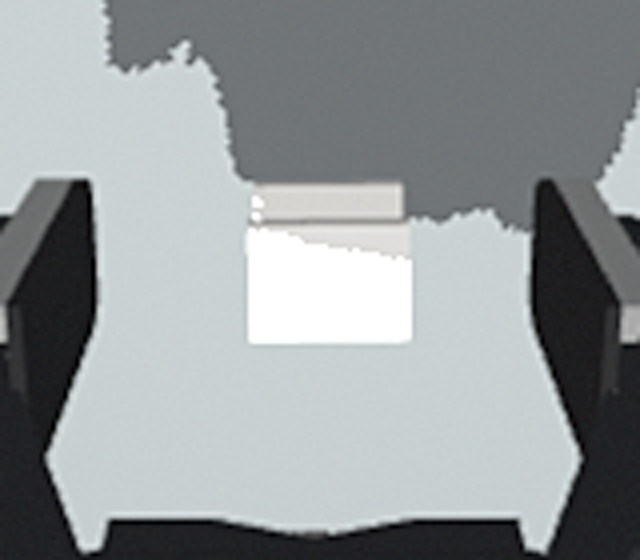

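The crop shows the die's top (247–411, 222–345) and a stepped ledge above it, so the groove faces the tool's +x (yaw 145°). I'll grip the y faces, 4 mm behind the centre.

>>> servo_tool:
  jaw: [0.06,0.06,0.06,0.06,0.06,0.06,0.03,0.03,0.03,0.03,0.03,0.03]
  linear:
    - [-0.036,0.001,0.03]
    - [-0.071,0.001,0.055]
    - [-0.071,0.001,0.08]
    - [-0.071,0.001,0.105]
    - [-0.071,0.001,0.123]
    - [-0.071,0.001,0.123]
    - [-0.071,0.001,0.123]
    - [-0.071,0.001,0.123]
    - [-0.071,0.001,0.123]
    - [-0.071,0.001,0.123]
    - [-0.071,0.001,0.11]
    - [-0.071,0.001,0.08]
  turn: [0,0,0,0,0,0,0,0,0,0,0,0]
  squeeze: 25

```text
time: 6.15
tool_pos: [0.4626, -0.3478, 0.049]
tool_rot: [[-0.819, 0.574, -0.005], [0.574, 0.819, 0.004], [0.007, 0.001, -1.0]]
ft_force: [0.0, -1.6, -2.9]
opening: 0.463
```

>>> servo_tool:
  jaw: [0.03,0.03,0.03,0.03,0.03,0.03,0.03,0.03,0.03,0.03,0.03,0.03]
  linear:
    - [0,0.02,-0.03]
    - [0.01,0.05,-0.05]
    - [0.02,0.09,-0.05]
    - [0.03,0.13,-0.05]
    - [0.04,0.17,-0.05]
    - [0.05,0.21,-0.05]
    - [0.06,0.25,-0.05]
    - [0.07,0.28,-0.05]
    - [0.075,0.3,-0.05]
    - [0.075,0.303,-0.05]
    - [0.075,0.303,-0.05]
    - [0.075,0.303,-0.05]
  turn: [7,14,21,28,35,42,49,56,61,63.9,63.9,63.9]

```text
time: 7.15
tool_pos: [0.5776, -0.0586, 0.1017]
tool_rot: [[0.153, 0.988, 0.0], [0.988, -0.153, -0.001], [-0.001, 0.0, -1.0]]
ft_force: [-0.3, 0.1, -2.5]
opening: 0.461
```

Run:
```python
from h import *
s=observe();p=cams.snapshot('wrist');save(p,'w4')
print(np.round(s['tool_pos'],4),np.round(s['tool_rot'],3).tolist(),s['ft_force'],s['opening'])
```

```text
[ 0.5776 -0.0586  0.1017] [[0.153, 0.988, 0.0], [0.988, -0.153, -0.001], [-0.001, 0.0, -1.0]] [-0.30922557  0.0723688  -2.49667919] 0.46135052427805534
```

View pics/w4.png

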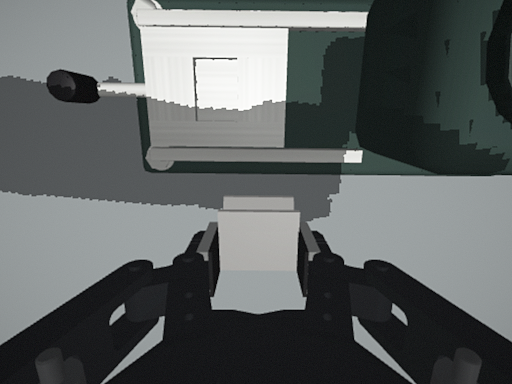

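The wrist view shows the pocket rim corners (194,58) and (194,121), the bed's rear edge at column 286, the base's -y edge at row 173, and the knob top at (63,83). The die is held with its groove facing the press. I'll refit the press pose.

Run:
```python
from h import *
from scipy.optimize import least_squares
s=observe();p=cams.snapshot('wrist');C=wcam(p,s)
def f(q,full=False):
    a=q[2];R=np.array([[np.cos(a),-np.sin(a),0],[np.sin(a),np.cos(a),0],[0,0,1]]);b=-q[3]
    L=[(b-.0155,.0215,.038),(b-.0155,-.0215,.038),(b+.0155,.0215,.038),(b-.095,0,.061),(-.16,-.065,.024),(.03,-.065,.024),(b+.05,0,.038)]
    uv=proj(np.array(L)@R.T+[q[0],q[1],0],*C)
    O=np.array([(194,58),(194,121),(238,58),(63,83),(165,173),(440,175),(286.5,90)]);w=np.array([(1,1),(1,1),(1,1),(.5,.5),(0,1),(0,1),(1,0)])
    return ((uv-O)*w).ravel()
# weak prior from first fit on x (sliding ambiguity)
g=lambda q:np.r_[f(q),(q[0]-.6646)/.002*.5,(q[3]-.107)/.002*.3]
o=least_squares(g,[.6646,.0127,-.1557,.105]);q=o.x
print(np.round(q,4),np.degrees(q[2]),np.round(f(q),1).reshape(-1,2).tolist())
e=np.array([np.cos(q[2]),np.sin(q[2])]);n=np.array([-e[1],e[0]])
print('pocket',q[:2]-q[3]*e,'edge dist of TCP from base edge', (np.array(s['tool_pos'][:2])-q[:2])@n+.065)
# die bottom visible top corners -> grip offset
for uv in[(219,212),(298,212),(219,271),(298,271)]: print(np.round(np.array(s['tool_rot']).T@(ray(uv,s['tool_pos'][2]+.019,*C)-s['tool_pos']),4))
```

```text
[ 0.6648  0.0093 -0.1678  0.1054] -9.611953862347928 [[-0.8, -0.9], [2.2, -0.5], [-0.4, -0.4], [-0.6, 1.0], [-0.0, 0.4], [-0.0, 1.1], [-0.7, 0.0]]
pocket [0.56086026 0.02693973] edge dist of TCP from base edge -0.017218663873620615
[ 0.0198 -0.0187 -0.019 ]
[ 0.0198  0.0199 -0.019 ]
[-0.0128 -0.0199 -0.019 ]
[-0.0128  0.0211 -0.019 ]
```

>>> servo_tool:
  jaw: [0.03,0.03,0.03,0.03,0.03,0.03,0.03,0.03,0.03,0.03,0.03,0.03]
  linear:
    - [0.0015,0,0.03]
    - [0.0015,0,0.055]
    - [0.0015,0,0.062]
    - [0.0015,0,0.065]
    - [0.0015,0,0.067]
    - [0.0015,0,0.069]
    - [0.0015,0,0.071]
    - [0.0015,0,0.073]
    - [0.0015,0,0.075]
    - [0.0015,0,0.077]
    - [0.0015,0,0.078]
    - [0.0015,0,0.078]
  turn: [0,0,0,0,0,0,0,0,0,0,0,0]
  squeeze: 20

```text
time: 8.25
tool_pos: [0.5786, -0.0608, 0.0274]
tool_rot: [[0.157, 0.988, 0.002], [0.988, -0.157, -0.007], [-0.007, 0.003, -1.0]]
ft_force: [-10.5, -7.8, 18.2]
opening: 0.46
```

Run:
```python
from h import *
p=cams.snapshot('wrist');save(p,'w5')
cv2.imwrite('pics/w5c.png',cv2.resize(p['img'][150:310,160:360,::-1],None,fx=3,fy=3,interpolation=cv2.INTER_CUBIC))
```

```text
(no output)
```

View pics/w5c.png

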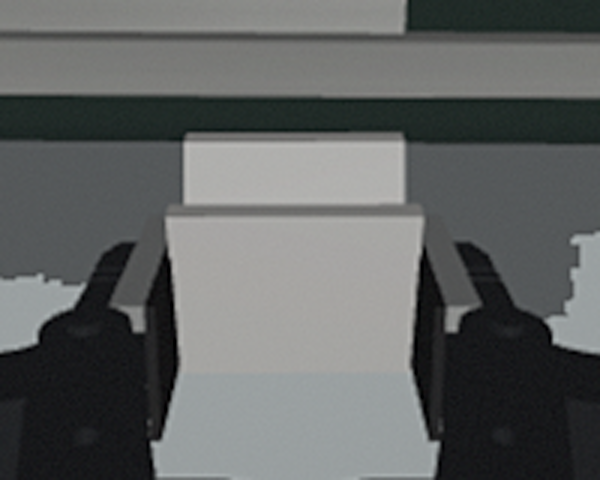

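The die has begun tilting: its lower lip now shows above the top edge at (295,165). I'll keep pressing.

>>> servo_tool:
  jaw: [0.03,0.03,0.03,0.03,0.03,0.03,0.03,0.03]
  linear:
    - [0,0,0.0015]
    - [0,0,0.003]
    - [0,0,0.0045]
    - [0,0,0.006]
    - [0,0,0.0075]
    - [0,0,0.009]
    - [0,0,0.01]
    - [0,0,0.01]
  turn: [0,0,0,0,0,0,0,0]

```text
time: 8.97
tool_pos: [0.5784, -0.0621, 0.0178]
tool_rot: [[0.158, 0.987, 0.002], [0.987, -0.158, -0.01], [-0.01, 0.003, -1.0]]
ft_force: [-11.3, -10.9, 22.1]
opening: 0.461
```

Run:
```python
from h import *
p=cams.snapshot('wrist');save(p,'w6')
cv2.imwrite('pics/w6c.png',cv2.resize(p['img'][150:310,160:360,::-1],None,fx=3,fy=3,interpolation=cv2.INTER_CUBIC))
```

```text
(no output)
```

View pics/w6c.png

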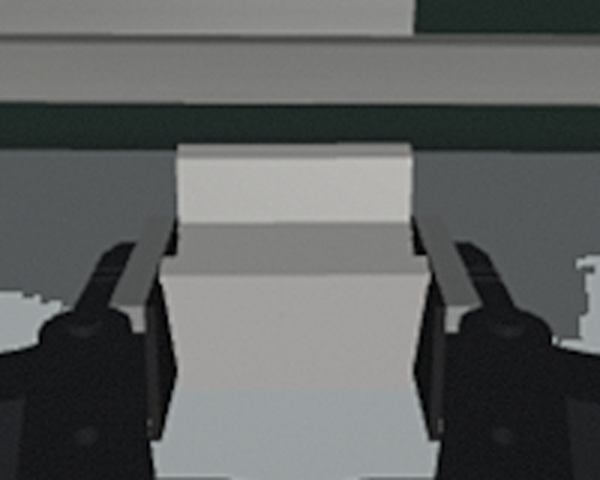

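The groove is now clearly tilted upward, at roughly 40–45°. I'll press a bit more, then move off and press it flat on the bench.

>>> servo_tool:
  jaw: [0.03,0.03,0.03,0.03,0.03,0.03,0.03,0.03,0.03,0.03,0.03,0.03,0.03,0.03,0.03,0.03]
  linear:
    - [0,0,0.0015]
    - [0,0,0.003]
    - [0,0,0.0045]
    - [0,0,0.006]
    - [0,0,0.006]
    - [-0.006,0,-0.01]
    - [-0.02,0,-0.03]
    - [-0.05,0,-0.03]
    - [-0.07,0,-0.02]
    - [-0.07,0,-0.015]
    - [-0.07,0,-0.01]
    - [-0.07,0,-0.006]
    - [-0.07,0,-0.003]
    - [-0.07,0,0]
    - [-0.07,0,0.002]
    - [-0.07,0,0.002]
  turn: [0,0,0,0,0,0,0,0,0,0,0,0,0,0,0,0]

```text
time: 10.35
tool_pos: [0.5668, -0.1257, 0.0108]
tool_rot: [[0.154, 0.988, -0.001], [0.988, -0.154, 0.0], [0.0, -0.001, -1.0]]
ft_force: [-0.9, -0.2, -2.4]
opening: 0.465
```

>>> servo_tool:
  jaw: [0.03,0.03,0.03,0.03,0.03,0.03]
  linear:
    - [0,0,0.002]
    - [0,0,0.004]
    - [0,0,0.006]
    - [0,0,0.008]
    - [0,0,0.009]
    - [0,0,0.009]
  turn: [0,0,0,0,0,0]

```text
time: 10.85
tool_pos: [0.5672, -0.1264, 0.0045]
tool_rot: [[0.155, 0.988, 0.001], [0.988, -0.155, -0.0], [-0.0, 0.001, -1.0]]
ft_force: [-5.8, 2.7, 16.0]
opening: 0.465
```

>>> servo_tool:
  jaw: [0.03,0.03,0.03,0.03,0.03,0.06,0.06,0.06,0.06]
  linear:
    - [0,0,0.002]
    - [0,0,0.004]
    - [0,0,0.005]
    - [0,0,0.005]
    - [0,0,0.005]
    - [0,0,0.004]
    - [0,0,0.004]
    - [0,0,-0.02]
    - [0,0,-0.05]
  turn: [0,0,0,0,0,0,0,0,0]

```text
time: 11.6
tool_pos: [0.5649, -0.1258, 0.0506]
tool_rot: [[0.156, 0.988, -0.005], [0.988, -0.156, 0.002], [0.001, -0.005, -1.0]]
ft_force: [0.4, 0.1, -0.5]
opening: 0.704
```

>>> servo_tool:
  jaw: [0.06,0.06,0.06]
  linear:
    - [0,0,-0.04]
    - [0,0,-0.06]
    - [0,0,-0.06]
  turn: [0,0,0]

```text
time: 11.85
tool_pos: [0.5708, -0.1278, 0.1174]
tool_rot: [[0.155, 0.988, 0.009], [0.988, -0.155, -0.003], [-0.002, 0.009, -1.0]]
ft_force: [1.3, -0.3, -0.4]
opening: 0.702
```

Run:
```python
from h import *
s=observe();p=cams.snapshot('wrist');save(p,'w7')
print(np.round(s['tool_pos'],4),s['ft_force'])
u,v=proj([[s['tool_pos'][0],s['tool_pos'][1],.03]],*wcam(p,s))[0].astype(int);print(u,v)
cv2.imwrite('pics/w7c.png',cv2.resize(p['img'][v-70:v+70,u-90:u+90,::-1],None,fx=4,fy=4,interpolation=cv2.INTER_CUBIC))
```

```text
[ 0.5708 -0.1278  0.1174] [ 1.26900513 -0.3409571  -0.39250302]
256 191
```

View pics/w7c.png

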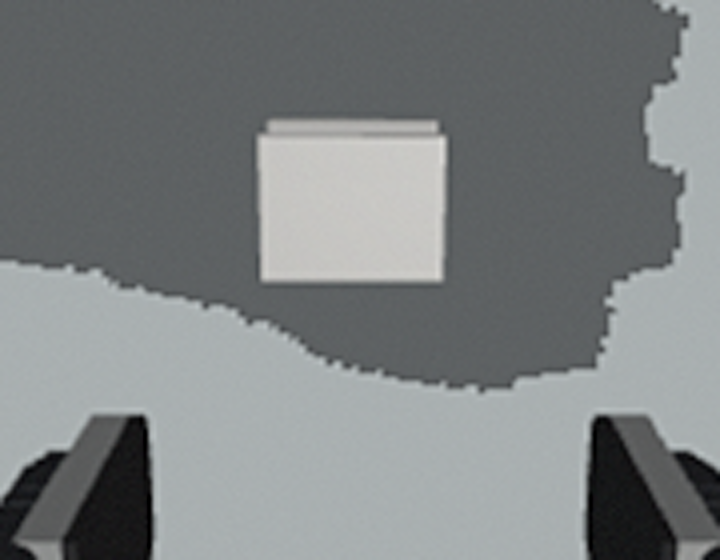

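The picture shows the die fell back, with its groove still toward tool +x. The tilt was too small because the grip was high and the die slid. I'll retry with a lower grip set farther back, which gives a longer lever and no rotation limit.

Run:
```python
from h import *
s=observe();p=cams.snapshot('wrist');C=wcam(p,s)
R=np.array(s['tool_rot']);print(np.round(s['tool_pos'],4))
# detect die top in this new picture: bright blob near predicted place
g=cv2.cvtColor(p['img'],cv2.COLOR_RGB2GRAY);save(p,'w8')
for uv in[(260,136),(446,136),(444,281),(262,281)]:
    q=(166+uv[0]/4,121+uv[1]/4)
    print(np.round(R.T@(ray(q,.028,*C)-s['tool_pos']),4))
```

```text
[ 0.5694 -0.1273  0.1149]
[ 0.0324 -0.0227  0.0867]
[0.0323 0.0169 0.087 ]
[0.0002 0.0171 0.087 ]
[ 0.0003 -0.0231  0.0868]
```

>>> servo_tool:
  jaw: [0.06,0.06,0.06,0.06,0.06,0.06,0.06]
  linear:
    - [0.01,-0.002,0.03]
    - [0.01,-0.002,0.06]
    - [0.01,-0.002,0.085]
    - [0.01,-0.002,0.1]
    - [0.01,-0.002,0.108]
    - [0.01,-0.002,0.11]
    - [0.01,-0.002,0.11]
  turn: [0,0,0,0,0,0,0]

```text
time: 12.53
tool_pos: [0.5657, -0.116, 0.0011]
tool_rot: [[0.156, 0.988, -0.002], [0.988, -0.156, 0.001], [0.0, -0.002, -1.0]]
ft_force: [1.0, -0.7, 0.5]
opening: 0.704
```

>>> servo_tool:
  jaw: [0.03,0.03,0.03,0.03,0.03,0.03,0.03,0.03,0.03,0.03,0.03,0.03,0.03,0.03,0.03,0.03,0.03,0.03,0.03]
  linear:
    - [0,0,0]
    - [0,0,0]
    - [0,0,0]
    - [0,0,-0.02]
    - [0.01,0,-0.045]
    - [0.04,0,-0.045]
    - [0.057,0,-0.045]
    - [0.057,0,-0.035]
    - [0.057,0,-0.03]
    - [0.057,0,-0.026]
    - [0.057,0,-0.024]
    - [0.057,0,-0.022]
    - [0.057,0,-0.02]
    - [0.057,0,-0.018]
    - [0.057,0,-0.016]
    - [0.057,0,-0.014]
    - [0.057,0,-0.012]
    - [0.057,0,-0.01]
    - [0.057,0,-0.01]
  turn: [0,0,0,0,0,0,0,0,0,0,0,0,0,0,0,0,0,0,0]
  squeeze: 20

```text
time: 14.12
tool_pos: [0.5739, -0.0639, 0.0135]
tool_rot: [[0.159, 0.987, -0.003], [0.987, -0.159, -0.006], [-0.007, -0.002, -1.0]]
ft_force: [-8.0, -7.9, 12.6]
opening: 0.465
```

>>> servo_tool:
  jaw: [0.03,0.03,0.03,0.03,0.03]
  linear:
    - [0,0,0.0015]
    - [0,0,0.003]
    - [0,0,0.0045]
    - [0,0,0.006]
    - [0,0,0.006]
  turn: [0,0,0,0,0]

```text
time: 14.53
tool_pos: [0.5739, -0.064, 0.0077]
tool_rot: [[0.159, 0.987, -0.003], [0.987, -0.159, -0.006], [-0.007, -0.001, -1.0]]
ft_force: [-8.9, -7.5, 14.3]
opening: 0.462
```

Run:
```python
from h import *
p=cams.snapshot('wrist');save(p,'w9')
cv2.imwrite('pics/w9c.png',cv2.resize(p['img'][150:310,160:360,::-1],None,fx=3,fy=3,interpolation=cv2.INTER_CUBIC))
```

```text
(no output)
```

View pics/w9c.png

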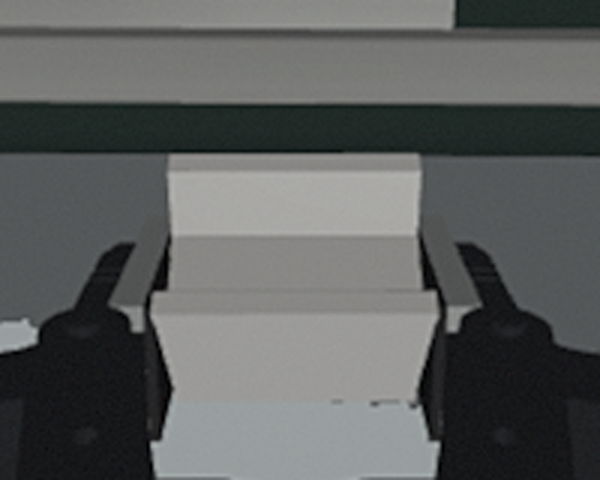

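The groove is now tilted about 50° (groove floor at rows 237–290). I'll press slightly more, then go to the bench with a backward drag.

>>> servo_tool:
  jaw: [0.03,0.03,0.03,0.03,0.03,0.03,0.03,0.03,0.03,0.03,0.03,0.03,0.03,0.03,0.03]
  linear:
    - [0,0,0.0015]
    - [0,0,0.003]
    - [0,0,0.004]
    - [0,0,0.004]
    - [-0.006,0,-0.01]
    - [-0.02,0,-0.03]
    - [-0.05,0,-0.03]
    - [-0.07,0,-0.02]
    - [-0.07,0,-0.012]
    - [-0.07,0,-0.008]
    - [-0.07,0,-0.004]
    - [-0.07,0,-0.002]
    - [-0.07,0,0]
    - [-0.07,0,0.002]
    - [-0.07,0,0.002]
  turn: [0,0,0,0,0,0,0,0,0,0,0,0,0,0,0]

```text
time: 15.83
tool_pos: [0.5644, -0.1284, 0.004]
tool_rot: [[0.154, 0.988, -0.0], [0.988, -0.154, 0.0], [0.0, -0.0, -1.0]]
ft_force: [-0.1, -0.1, -3.4]
opening: 0.465
```

>>> servo_tool:
  jaw: [0.03,0.03,0.03,0.03,0.03,0.03,0.03]
  linear:
    - [0,0,0.001]
    - [0,0,0.002]
    - [0,0,0.003]
    - [-0.002,0,0.004]
    - [-0.004,0,0.005]
    - [-0.006,0,0.005]
    - [-0.006,0,0.005]
  turn: [0,0,0,0,0,0,0]

```text
time: 16.42
tool_pos: [0.5637, -0.1355, -0.0006]
tool_rot: [[0.156, 0.988, 0.0], [0.988, -0.156, -0.0], [-0.0, 0.0, -1.0]]
ft_force: [-0.0, 0.3, -2.7]
opening: 0.464
```

>>> servo_tool:
  jaw: [0.03,0.03,0.03,0.03,0.03]
  linear:
    - [0,0,0.001]
    - [0,0,0.002]
    - [0,0,0.003]
    - [-0.002,0,0.0035]
    - [-0.004,0,0.0035]
  turn: [0,0,0,0,0]

```text
time: 16.83
tool_pos: [0.5638, -0.1359, -0.0013]
tool_rot: [[0.154, 0.988, 0.003], [0.988, -0.154, 0.007], [0.007, 0.002, -1.0]]
ft_force: [-4.3, 14.7, 20.9]
opening: 0.463
```

>>> servo_tool:
  jaw: [0.03,0.03,0.03,0.03,0.06,0.06,0.06,0.06,0.06,0.06,0.06]
  linear:
    - [-0.004,0,0]
    - [-0.008,0,0]
    - [-0.01,0,-0.001]
    - [-0.01,0,-0.001]
    - [-0.01,0,-0.002]
    - [-0.01,0,-0.002]
    - [-0.01,0,-0.03]
    - [-0.01,0,-0.07]
    - [-0.01,0,-0.1]
    - [-0.01,0,-0.11]
    - [-0.01,0,-0.11]
  turn: [0,0,0,0,0,0,0,0,0,0,0]

```text
time: 17.75
tool_pos: [0.5637, -0.15, 0.109]
tool_rot: [[0.156, 0.988, 0.006], [0.988, -0.156, -0.003], [-0.002, 0.006, -1.0]]
ft_force: [-0.1, 0.2, 0.1]
opening: 0.7
```

Run:
```python
from h import *
s=observe();p=cams.snapshot('wrist');save(p,'w10')
g=cv2.cvtColor(p['img'],cv2.COLOR_RGB2GRAY).astype(int)
u,v=proj([[s['tool_pos'][0],s['tool_pos'][1],.03]],*wcam(p,s))[0].astype(int);print(np.round(s['tool_pos'],4),u,v)
print('col',[(r,int(g[r,u-3:u+4].mean())) for r in range(v-45,v+40,2)])
print('row',[(c,int(g[v-3:v+4,c].mean())) for c in range(u-40,u+40,3)])
```

```text
[ 0.5637 -0.15    0.109 ] 257 193
col [(148, 200), (150, 206), (152, 233), (154, 238), (156, 237), (158, 238), (160, 238), (162, 237), (164, 238), (166, 238), (168, 237), (170, 238), (172, 237), (174, 237), (176, 237), (178, 237), (180, 237), (182, 237), (184, 236), (186, 236), (188, 241), (190, 111), (192, 124), (194, 123), (196, 123), (198, 123), (200, 124), (202, 124), (204, 123), (206, 123), (208, 123), (210, 123), (212, 123), (214, 121), (216, 144), (218, 216), (220, 220), (222, 219), (224, 219), (226, 219), (228, 219), (230, 219), (232, 219)]
row [(217, 122), (220, 123), (223, 123), (226, 123), (229, 124), (232, 123), (235, 121), (238, 121), (241, 121), (244, 121), (247, 121), (250, 121), (253, 121), (256, 121), (259, 122), (262, 121), (265, 122), (268, 121), (271, 122), (274, 122), (277, 122), (280, 122), (283, 124), (286, 124), (289, 123), (292, 123), (295, 124)]
```

Run:
```python
import cv2
im=cv2.imread('pics/w10.png');cv2.imwrite('pics/w10c.png',cv2.resize(im[130:220,197:317],None,fx=5,fy=5,interpolation=cv2.INTER_CUBIC))
```

```text
(no output)
```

View pics/w10c.png

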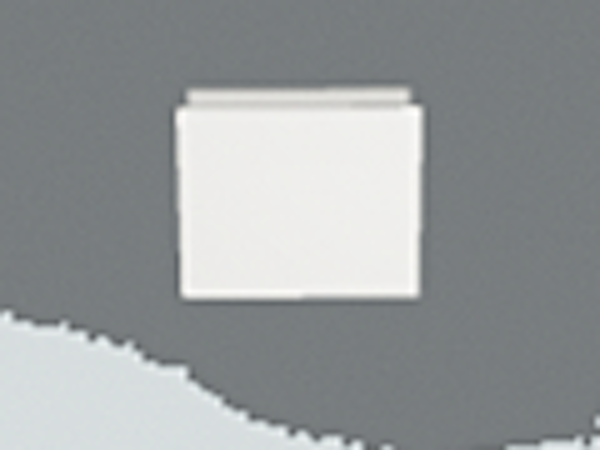

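The picture shows it fell back again, with the groove at tool +x. The tilt stayed below the ~50° balance point. I'll use the head's top side edge (z 0.175) instead, which leaves room to press much further. First I'll locate the die.

Run:
```python
from h import *
s=observe();p=cams.snapshot('wrist');save(p,'w11');C=wcam(p,s);R=np.array(s['tool_rot'])
W=[ray((197+u/5,130+v/5),.028,*C) for u,v in[(178,107),(423,106),(421,297),(181,297)]]
print(np.round(s['tool_pos'],4),np.round([R.T@(w-s['tool_pos']) for w in W],4).tolist())
c=np.mean(W,0);print('centre',np.round(c,4),'rel',np.round(R.T@(c-s['tool_pos']),4))
q=np.array([.6648,.0093]);a=-.1678;e=np.array([np.cos(a),np.sin(a)]);n=np.array([-e[1],e[0]])
print('target TCP at a=18 off head side edge x=.075', q+.075*e-(.033+.018)*n)
```

```text
[ 0.5623 -0.1494  0.1067] [[0.0365, -0.0205, 0.0786], [0.0366, 0.0196, 0.0788], [0.0042, 0.02, 0.0788], [0.0042, -0.0208, 0.0787]]
centre [ 0.5653 -0.1293  0.028 ] rel [ 0.0204 -0.0004  0.0787]
target TCP at a=18 off head side edge x=.075 [ 0.7302289  -0.05350971]
```

>>> servo_tool:
  jaw: [0.06,0.06,0.06,0.06,0.06,0.03,0.03,0.03,0.03,0.03,0.03,0.03,0.03,0.03]
  linear:
    - [0.015,0,0.035]
    - [0.015,0,0.07]
    - [0.015,0,0.095]
    - [0.015,0,0.105]
    - [0.015,0,0.105]
    - [0.015,0,0.105]
    - [0.015,0,0.105]
    - [0.015,0,0.105]
    - [0.015,0,0.08]
    - [0.015,0,0.04]
    - [0.015,0.0,0]
    - [0.015,0,-0.04]
    - [0.015,0,-0.08]
    - [0.015,0,-0.1]
  turn: [0,0,0,0,0,0,0,0,0,0,0,0,0,0]
  squeeze: 20

```text
time: 19.02
tool_pos: [0.5652, -0.1346, 0.2112]
tool_rot: [[0.156, 0.988, 0.006], [0.988, -0.155, -0.002], [-0.001, 0.006, -1.0]]
ft_force: [1.4, -0.1, -2.3]
opening: 0.464
```

>>> servo_tool:
  jaw: [0.03,0.03,0.03,0.03,0.03,0.03,0.03,0.03,0.03]
  linear:
    - [0.0,0.04,0]
    - [0.02,0.075,0]
    - [0.04,0.11,0]
    - [0.07,0.14,0]
    - [0.1,0.15,0]
    - [0.106,0.15,0.01]
    - [0.106,0.15,0.016]
    - [0.106,0.15,0.018]
    - [0.106,0.15,0.018]
  turn: [0,0,0,0,0,0,0,0,0]

```text
time: 19.77
tool_pos: [0.7267, -0.0535, 0.1864]
tool_rot: [[0.156, 0.988, -0.003], [0.988, -0.156, -0.0], [-0.001, -0.003, -1.0]]
ft_force: [0.0, 0.0, -2.3]
opening: 0.466
```

Now press down in small steps.

>>> servo_tool:
  jaw: [0.03,0.03,0.03,0.03,0.03,0.03,0.03,0.03,0.03,0.03,0.03,0.03]
  linear:
    - [0,0,0.003]
    - [0,0,0.006]
    - [0,0,0.009]
    - [0,0,0.011]
    - [0,0,0.013]
    - [0,0,0.015]
    - [0,0,0.017]
    - [0,0,0.019]
    - [0,0,0.021]
    - [0,0,0.023]
    - [0,0,0.025]
    - [0,0,0.025]
  turn: [0,0,0,0,0,0,0,0,0,0,0,0]

```text
time: 20.77
tool_pos: [0.7281, -0.0557, 0.1671]
tool_rot: [[0.157, 0.988, 0.002], [0.988, -0.157, -0.006], [-0.005, 0.003, -1.0]]
ft_force: [-8.5, -6.4, 14.5]
opening: 0.467
```

>>> servo_tool:
  jaw: [0.03,0.03,0.03,0.03,0.03,0.03,0.03,0.03,0.03,0.03]
  linear:
    - [0,0,0.002]
    - [0,0,0.004]
    - [0,0,0.006]
    - [0,0,0.008]
    - [0,0,0.01]
    - [0,0,0.012]
    - [0,0,0.014]
    - [0,0,0.016]
    - [0,0,0.018]
    - [0,0,0.018]
  turn: [0,0,0,0,0,0,0,0,0,0]

```text
time: 21.6
tool_pos: [0.7288, -0.0553, 0.1485]
tool_rot: [[0.157, 0.988, 0.003], [0.988, -0.157, -0.005], [-0.004, 0.004, -1.0]]
ft_force: [-5.9, -6.5, 10.6]
opening: 0.461
```

Run:
```python
from h import *
s=observe();p=cams.snapshot('wrist');save(p,'w12')
g=cv2.cvtColor(p['img'],cv2.COLOR_RGB2GRAY).astype(int)
print('col',[(r,int(g[r,250:263].mean())) for r in range(150,310,3)])
cv2.imwrite('pics/w12c.png',cv2.resize(p['img'][150:310,160:360,::-1],None,fx=3,fy=3,interpolation=cv2.INTER_CUBIC))
```

```text
col [(150, 72), (153, 71), (156, 72), (159, 72), (162, 71), (165, 71), (168, 71), (171, 71), (174, 71), (177, 71), (180, 71), (183, 71), (186, 71), (189, 71), (192, 72), (195, 71), (198, 68), (201, 64), (204, 60), (207, 54), (210, 245), (213, 233), (216, 221), (219, 222), (222, 231), (225, 236), (228, 236), (231, 236), (234, 236), (237, 236), (240, 236), (243, 222), (246, 222), (249, 222), (252, 222), (255, 222), (258, 222), (261, 227), (264, 157), (267, 160), (270, 187), (273, 222), (276, 221), (279, 222), (282, 222), (285, 222), (288, 222), (291, 232), (294, 232), (297, 231), (300, 231), (303, 231), (306, 231), (309, 231)]
```

>>> servo_tool:
  jaw: [0.03,0.03,0.03,0.03,0.03,0.03,0.03,0.03,0.03,0.03,0.03,0.03,0.03,0.03,0.03,0.03]
  linear:
    - [-0.005,0,-0.01]
    - [-0.025,0,-0.02]
    - [-0.05,-0.02,-0.02]
    - [-0.075,-0.05,0]
    - [-0.095,-0.08,0.03]
    - [-0.105,-0.11,0.055]
    - [-0.105,-0.14,0.08]
    - [-0.105,-0.15,0.105]
    - [-0.105,-0.15,0.125]
    - [-0.105,-0.15,0.132]
    - [-0.105,-0.15,0.136]
    - [-0.105,-0.15,0.139]
    - [-0.105,-0.15,0.141]
    - [-0.105,-0.15,0.143]
    - [-0.105,-0.15,0.145]
    - [-0.105,-0.15,0.145]
  turn: [0,0,0,0,0,0,0,0,0,0,0,0,0,0,0,0]

```text
time: 22.98
tool_pos: [0.5644, -0.1331, 0.0001]
tool_rot: [[0.155, 0.988, 0.001], [0.988, -0.155, -0.0], [-0.0, 0.001, -1.0]]
ft_force: [0.2, 0.4, -3.2]
opening: 0.468
```

>>> servo_tool:
  jaw: [0.03,0.03,0.03,0.045,0.06,0.06,0.06,0.06,0.06,0.06]
  linear:
    - [0,0,0.001]
    - [0,0,0.002]
    - [0,0,0.002]
    - [0,0,0.001]
    - [0,0,0]
    - [0,0,-0.03]
    - [0,0,-0.07]
    - [0,0,-0.105]
    - [0,0,-0.11]
    - [0,0,-0.11]
  turn: [0,0,0,0,0,0,0,0,0,0]

```text
time: 23.82
tool_pos: [0.5665, -0.134, 0.1132]
tool_rot: [[0.155, 0.988, 0.007], [0.988, -0.155, -0.002], [-0.001, 0.007, -1.0]]
ft_force: [0.4, -0.9, 0.5]
opening: 0.701
```

Run:
```python
from h import *
s=observe();p=cams.snapshot('wrist');save(p,'w13')
g=cv2.cvtColor(p['img'],cv2.COLOR_RGB2GRAY).astype(int)
u,v=proj([[s['tool_pos'][0],s['tool_pos'][1],.03]],*wcam(p,s))[0].astype(int);print(np.round(s['tool_pos'],4),u,v)
print('col',[(r,int(g[r,u-3:u+4].mean())) for r in range(v-60,v+40,2)])
```

```text
[ 0.5665 -0.134   0.1132] 256 192
col [(132, 100), (134, 99), (136, 100), (138, 99), (140, 100), (142, 100), (144, 100), (146, 100), (148, 100), (150, 100), (152, 100), (154, 100), (156, 100), (158, 100), (160, 100), (162, 100), (164, 99), (166, 100), (168, 100), (170, 100), (172, 99), (174, 99), (176, 100), (178, 100), (180, 99), (182, 100), (184, 114), (186, 124), (188, 124), (190, 124), (192, 116), (194, 199), (196, 206), (198, 153), (200, 190), (202, 202), (204, 201), (206, 200), (208, 201), (210, 182), (212, 147), (214, 149), (216, 149), (218, 148), (220, 179), (222, 199), (224, 186), (226, 180), (228, 180), (230, 180)]
```

Groove up: the profile shows lip, wall, bottom, wall, lip over rows 194–224. Next I'll find its edges numerically.

Run:
```python
from h import *
s=observe();p=cams.snapshot('wrist');C=wcam(p,s);R=np.array(s['tool_rot'])
g=cv2.cvtColor(p['img'],cv2.COLOR_RGB2GRAY).astype(int)
for r in(195,205,215,222): print(r,[(c,int(g[r,c])) for c in list(range(222,244,1))],'|',[(c,int(g[r,c])) for c in range(270,292,1)])
for c in(238,256,274): print(c,[(r,int(g[r,c])) for r in range(188,230)])
print(np.round(s['tool_pos'],4))
for uv in[(256,193),(256,223)]: print(np.round(R.T@(ray(uv,.032,*C)-s['tool_pos']),4))
```

```text
195 [(222, 101), (223, 100), (224, 100), (225, 101), (226, 99), (227, 99), (228, 101), (229, 99), (230, 99), (231, 100), (232, 94), (233, 135), (234, 181), (235, 192), (236, 190), (237, 188), (238, 189), (239, 190), (240, 188), (241, 190), (242, 189), (243, 189)] | [(270, 190), (271, 192), (272, 191), (273, 192), (274, 190), (275, 192), (276, 190), (277, 191), (278, 192), (279, 196), (280, 171), (281, 118), (282, 96), (283, 100), (284, 100), (285, 100), (286, 100), (287, 99), (288, 98), (289, 100), (290, 100), (291, 100)]
205 [(222, 181), (223, 179), (224, 179), (225, 180), (226, 181), (227, 182), (228, 185), (229, 187), (230, 186), (231, 184), (232, 185), (233, 163), (234, 157), (235, 190), (236, 201), (237, 200), (238, 198), (239, 201), (240, 199), (241, 198), (242, 198), (243, 199)] | [(270, 202), (271, 202), (272, 202), (273, 202), (274, 202), (275, 202), (276, 200), (277, 203), (278, 212), (279, 167), (280, 103), (281, 97), (282, 99), (283, 100), (284, 100), (285, 100), (286, 99), (287, 101), (288, 99), (289, 98), (290, 101), (291, 100)]
215 [(222, 180), (223, 181), (224, 180), 
[... 1932 characters left out ...]
145), (221, 160), (222, 190), (223, 201), (224, 198), (225, 193), (226, 180), (227, 180), (228, 178), (229, 181)]
274 [(188, 123), (189, 124), (190, 123), (191, 124), (192, 124), (193, 117), (194, 141), (195, 190), (196, 209), (197, 206), (198, 192), (199, 161), (200, 146), (201, 184), (202, 207), (203, 202), (204, 203), (205, 202), (206, 202), (207, 201), (208, 202), (209, 203), (210, 206), (211, 191), (212, 158), (213, 146), (214, 149), (215, 149), (216, 149), (217, 147), (218, 149), (219, 148), (220, 145), (221, 161), (222, 192), (223, 202), (224, 201), (225, 189), (226, 179), (227, 180), (228, 181), (229, 181)]
[ 0.5649 -0.1334  0.111 ]
[ 0.001  -0.0014  0.079 ]
[-0.0265 -0.0015  0.079 ]
```

>>> servo_tool:
  jaw: [0.06,0.06,0.06,0.06,0.06,0.03,0.03,0.03,0.03,0.03,0.03]
  linear:
    - [-0.0145,0,0.03]
    - [-0.0145,0,0.06]
    - [-0.0145,0,0.09]
    - [-0.0145,0,0.1]
    - [-0.0145,0,0.1]
    - [-0.0145,0,0.1]
    - [-0.0145,0,0.1]
    - [-0.0145,0,0.1]
    - [-0.0145,0,0.08]
    - [-0.0145,0,0.04]
    - [-0.0145,0,0.0]
  turn: [0,0,0,0,0,0,0,0,0,0,0]
  squeeze: 50

```text
time: 24.83
tool_pos: [0.5602, -0.1467, 0.1104]
tool_rot: [[0.155, 0.988, -0.003], [0.988, -0.155, 0.001], [0.001, -0.003, -1.0]]
ft_force: [2.1, 0.5, -3.0]
opening: 0.446
```

>>> servo_tool:
  jaw: [0.03,0.03,0.03,0.03,0.03,0.03,0.03,0.03,0.03,0.03,0.03,0.03,0.03,0.03,0.03]
  linear:
    - [0.02,0,0]
    - [0.05,-0.01,0]
    - [0.08,-0.015,0]
    - [0.11,-0.02,0]
    - [0.14,-0.025,0]
    - [0.165,-0.028,0]
    - [0.172,-0.029,0]
    - [0.172,-0.029,0]
    - [0.172,-0.029,0]
    - [0.172,-0.029,0]
    - [0.172,-0.029,0]
    - [0.172,-0.029,0]
    - [0.172,-0.029,0]
    - [0.172,-0.029,0]
    - [0.172,-0.029,0]
  turn: [-7,-14,-21,-28,-35,-42,-49,-56,-63,-70,-77,-84,-89.4,-89.4,-89.4]

```text
time: 26.08
tool_pos: [0.56, 0.0271, 0.1106]
tool_rot: [[-0.986, 0.168, 0.001], [0.168, 0.986, -0.0], [-0.001, 0.0, -1.0]]
ft_force: [0.2, 0.4, -3.5]
opening: 0.45
```

Run:
```python
from h import *
s=observe();p=cams.snapshot('wrist');save(p,'w14')
print(np.round(s['tool_pos'],4),np.round(s['tool_rot'],3).tolist(),s['ft_force'],s['opening'])
```

```text
[0.56   0.0271 0.1106] [[-0.986, 0.168, 0.001], [0.168, 0.986, -0.0], [-0.001, 0.0, -1.0]] [ 0.20128839  0.43151397 -3.5178225 ] 0.4501149381155252
```

View pics/w14.png

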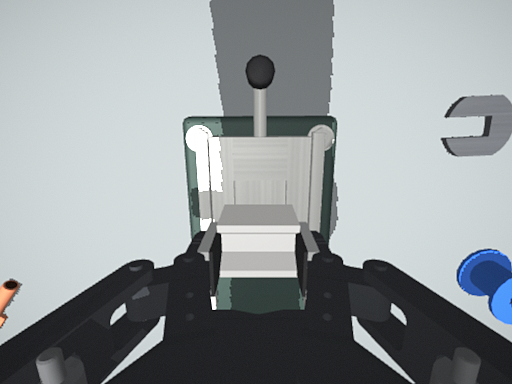

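The view shows the die held level with its groove up over the bed. The pocket side lines are at columns ~235 and ~287, and the knob is at (260,70). I'll compute the fine offset.

Run:
```python
from h import *
s=observe();p=cams.snapshot('wrist');C=wcam(p,s);R=np.array(s['tool_rot'])
g=cv2.cvtColor(p['img'],cv2.COLOR_RGB2GRAY).astype(int)
print('row195',[(c,int(g[190:200,c].mean())) for c in list(range(229,242))+list(range(280,293))])
print('col245',[(r,int(g[r,238:284].mean())) for r in range(130,204,1)])
a=-.1678;Rz=np.array([[np.cos(a),-np.sin(a),0],[np.sin(a),np.cos(a),0],[0,0,1]])
b=-.1054
L=np.array([(b-.0155,.0215,.038),(b-.0155,-.0215,.038),(b,.0215,.038),(b,-.0215,.038),(b-.095,0,.061),(b-.05,0,.038),(-.17,0,.024),(-.17,.065,.024),(-.17,-.065,.024)])
print(np.round(proj(L@Rz.T+[.6648,.0093,0],*C),1).tolist())
```

```text
row195 [(229, 193), (230, 195), (231, 195), (232, 197), (233, 191), (234, 156), (235, 170), (236, 193), (237, 193), (238, 194), (239, 193), (240, 192), (241, 190), (280, 183), (281, 185), (282, 185), (283, 188), (284, 194), (285, 153), (286, 155), (287, 185), (288, 183), (289, 180), (290, 178), (291, 178), (292, 180)]
col245 [(130, 96), (131, 96), (132, 96), (133, 96), (134, 95), (135, 97), (136, 111), (137, 174), (138, 200), (139, 194), (140, 192), (141, 191), (142, 194), (143, 196), (144, 193), (145, 191), (146, 191), (147, 195), (148, 199), (149, 199), (150, 197), (151, 198), (152, 197), (153, 193), (154, 193), (155, 196), (156, 199), (157, 199), (158, 196), (159, 191), (160, 189), (161, 190), (162, 192), (163, 192), (164, 191), (165, 189), (166, 188), (167, 189), (168, 191), (169, 193), (170, 192), (171, 188), (172, 187), (173, 187), (174, 188), (175, 190), (176, 190), (177, 190), (178, 190), (179, 191), (180, 191), (181, 190), (182, 189), (183, 189), (184, 189), (185, 189), (186, 188), (187, 188), (188, 188), (189, 188), (190, 188), (191, 187), (192, 187), (193, 187), (194, 187), (195, 187), (196, 186), (197, 186), (198, 186), (199, 186), (200, 185), (201, 186), (202, 186), (203, 189)]
[[285.6, 180.2], [233.0, 180.3], [285.1, 198.3], [233.4, 198.4], [259.4, 71.0], [259.2, 137.4], [259.2, 118.0], [338.5, 117.8], [179.9, 118.1]]
```

Run:
```python
from h import *
s=observe();p=cams.snapshot('wrist');C=wcam(p,s);R=np.array(s['tool_rot'])
g=cv2.cvtColor(p['img'],cv2.COLOR_RGB2GRAY).astype(int)
v=[int(g[r,245:270].mean()) for r in range(200,285)];print(list(zip(range(200,285),v)))
for r in(203,224,233,252,277):
  for h in(.02,.023): print(r,h,np.round(R.T@(ray((258,r),s['tool_pos'][2]+h,*C)-s['tool_pos']),4))
```

```text
[(200, 186), (201, 186), (202, 186), (203, 189), (204, 167), (205, 147), (206, 150), (207, 151), (208, 151), (209, 150), (210, 151), (211, 151), (212, 151), (213, 150), (214, 151), (215, 150), (216, 151), (217, 151), (218, 151), (219, 151), (220, 151), (221, 150), (222, 151), (223, 149), (224, 143), (225, 189), (226, 230), (227, 231), (228, 229), (229, 229), (230, 230), (231, 232), (232, 208), (233, 183), (234, 221), (235, 231), (236, 229), (237, 228), (238, 228), (239, 228), (240, 228), (241, 228), (242, 228), (243, 228), (244, 228), (245, 228), (246, 227), (247, 227), (248, 227), (249, 228), (250, 231), (251, 208), (252, 177), (253, 182), (254, 182), (255, 182), (256, 182), (257, 182), (258, 183), (259, 182), (260, 182), (261, 182), (262, 182), (263, 182), (264, 182), (265, 182), (266, 182), (267, 182), (268, 181), (269, 179), (270, 194), (271, 222), (272, 227), (273, 225), (274, 225), (275, 230), (276, 220), (277, 138), (278, 44), (279, 58), (280, 60), (281, 60), (282, 60), (283, 60), (284, 60)]
203 0.02 [ 0.0255 -0.001  -0.02  ]
203 0.023 [ 0.0265 -0.001  -0.023 ]
224 0.02 [ 0.0146 -0.001  -0.02  ]
224 0.023 [ 0.0159 -0.001  -0.023 ]
233 0.02 [ 0.0099 -0.001  -0.02  ]
233 0.023 [ 0.0112 -0.001  -0.023 ]
252 0.02 [-0.0005 -0.001  -0.02  ]
252 0.023 [ 0.0011 -0.001  -0.023 ]
277 0.02 [-0.0149 -0.0011 -0.02  ]
277 0.023 [-0.0129 -0.0011 -0.023 ]
```

>>> servo_tool:
  jaw: [0.03,0.03,0.03,0.03,0.03,0.03,0.03,0.03,0.03,0.03]
  linear:
    - [-0.001,0.0005,0.03]
    - [-0.001,0.0005,0.05]
    - [-0.001,0.0005,0.057]
    - [-0.001,0.0005,0.06]
    - [-0.001,0.0005,0.062]
    - [-0.001,0.0005,0.064]
    - [-0.001,0.0005,0.066]
    - [-0.001,0.0005,0.068]
    - [-0.001,0.0005,0.068]
    - [-0.001,0.0005,0.068]
  turn: [0,0,0,0,0,0,0,0,0,0]

```text
time: 27.07
tool_pos: [0.5664, 0.0264, 0.0479]
tool_rot: [[-0.986, 0.166, 0.012], [0.166, 0.986, -0.002], [-0.012, -0.0, -1.0]]
ft_force: [-2.0, -1.7, 23.0]
opening: 0.452
```

>>> servo_tool:
  jaw: [0.03,0.03,0.03]
  linear:
    - [0,0,-0.004]
    - [0,0,-0.006]
    - [0,0,-0.006]
  turn: [0,0,0]

```text
time: 27.32
tool_pos: [0.5617, 0.0274, 0.049]
tool_rot: [[-0.986, 0.166, 0.002], [0.166, 0.986, -0.0], [-0.002, 0.0, -1.0]]
ft_force: [-0.2, 0.9, -2.8]
opening: 0.451
```

Run:
```python
from h import *
s=observe();p=cams.snapshot('wrist');save(p,'w15');C=wcam(p,s);R=np.array(s['tool_rot'])
print(np.round(s['tool_pos'],4),np.round(R,3).tolist(),np.round(s['ft_force'],1))
g=cv2.cvtColor(p['img'],cv2.COLOR_RGB2GRAY).astype(int)
print('die col',[(r,int(g[r,245:270].mean())) for r in range(160,290,2)])
print('bed front',[(r,int(g[r,238:256].mean())) for r in range(60,150,2)])
a=-.1678;Rz=np.array([[np.cos(a),-np.sin(a),0],[np.sin(a),np.cos(a),0],[0,0,1]]);b=-.1054
L=np.array([(b-.0155,.0215,.038),(b-.0155,-.0215,.038),(b-.05,0,.038),(-.17,0,.024),(b-.05,.04,.038),(b-.05,-.04,.038)])
print(np.round(proj(L@Rz.T+[.6648,.0093,0],*C),1).tolist())
for r in range(140,200,4): pass
```

```text
[0.5617 0.0274 0.049 ] [[-0.986, 0.166, 0.002], [0.166, 0.986, -0.0], [-0.002, 0.0, -1.0]] [-0.2  0.9 -2.8]
die col [(160, 199), (162, 201), (164, 204), (166, 198), (168, 199), (170, 206), (172, 204), (174, 205), (176, 201), (178, 199), (180, 202), (182, 205), (184, 199), (186, 193), (188, 195), (190, 197), (192, 194), (194, 192), (196, 193), (198, 196), (200, 194), (202, 191), (204, 168), (206, 157), (208, 158), (210, 158), (212, 157), (214, 157), (216, 158), (218, 158), (220, 158), (222, 158), (224, 151), (226, 229), (228, 235), (230, 235), (232, 222), (234, 225), (236, 234), (238, 234), (240, 234), (242, 233), (244, 233), (246, 233), (248, 233), (250, 237), (252, 187), (254, 192), (256, 192), (258, 192), (260, 192), (262, 192), (264, 192), (266, 192), (268, 191), (270, 204), (272, 232), (274, 231), (276, 225), (278, 179), (280, 188), (282, 184), (284, 178), (286, 181), (288, 181)]
bed front [(60, 55), (62, 53), (64, 55), (66, 59), (68, 62), (70, 64), (72, 66), (74, 66), (76, 68), (78, 66), (80, 66), (82, 71), (84, 79), (86, 90), (88, 113), (90, 138), (92, 136), (94, 137), (96, 136), (98, 137), (100, 136), (102, 136), (104, 136), (106, 136), (108, 136), (110, 136), (112, 140), (114, 89), (116, 80), (118, 85), (120, 89), (122, 93), (124, 95), (126, 94), (128, 94), (130, 94), (132, 94), (134, 94), (136, 94), (138, 94), (140, 94), (142, 94), (144, 94), (146, 92), (148, 93)]
[[294.7, 201.5], [222.9, 201.4], [258.9, 143.3], [258.8, 116.3], [329.7, 143.3], [188.0, 143.3]]
```

Run:
```python
from h import *
s=observe();C0=cams.snapshot('wrist');C=wcam(C0,s);R=np.array(s['tool_rot'])
g=cv2.cvtColor(C0['img'],cv2.COLOR_RGB2GRAY).astype(int)
print([(r,int(g[r,230:285].mean())) for r in range(144,164)])
for r in(190,196,200,203): print(r,[(c,int(g[r-1:r+2,c].mean())) for c in list(range(216,232,1))+list(range(288,302))])
for r in(113.5,): print(R.T@(ray((258,r),.024,*C)-s['tool_pos']))
for r in(148,150,152,154,156): print(r,np.round(R.T@(ray((258,r),.038,*C)-s['tool_pos']),4))
```

```text
[(144, 102), (145, 102), (146, 101), (147, 101), (148, 101), (149, 101), (150, 101), (151, 100), (152, 97), (153, 121), (154, 138), (155, 130), (156, 162), (157, 198), (158, 204), (159, 201), (160, 200), (161, 199), (162, 199), (163, 201)]
190 [(216, 204), (217, 208), (218, 207), (219, 206), (220, 205), (221, 209), (222, 208), (223, 203), (224, 200), (225, 201), (226, 200), (227, 201), (228, 201), (229, 201), (230, 200), (231, 200), (288, 190), (289, 190), (290, 190), (291, 190), (292, 190), (293, 188), (294, 189), (295, 188), (296, 188), (297, 189), (298, 192), (299, 190), (300, 188), (301, 188)]
196 [(216, 200), (217, 204), (218, 206), (219, 204), (220, 203), (221, 207), (222, 207), (223, 202), (224, 197), (225, 197), (226, 197), (227, 197), (228, 197), (229, 197), (230, 197), (231, 197), (288, 186), (289, 187), (290, 187), (291, 186), (292, 187), (293, 184), (294, 185), (295, 185), (296, 186), (297, 189), (298, 191), (299, 189), (300, 189), (301, 186)]
200 [(216, 199), (217, 204), (218, 204), (219, 204), (220, 203), (221, 205), (222, 205), (223, 203), (224, 199), (225, 200), (226, 200), (227, 200), (228, 199), (229, 200), (230, 200), (231, 199), (288, 189), (289, 189), (290, 189), (291, 190), (292, 189), (293, 190), (294, 188), (295, 188), (296, 187), (297, 190), (298, 190), (299, 190), (300, 188), (301, 187)]
203 [(216, 198), (217, 202), (218, 203), (219, 203), (220, 203), (221, 203), (222, 207), (223, 202), (224, 190), (225, 184), (226, 185), (227, 185), (228, 185), (229, 185), (230, 184), (231, 186), (288, 180), (289, 179), (290, 178), (291, 177), (292, 183), (293, 185), (294, 185), (295, 184), (296, 186), (297, 189), (298, 189), (299, 189), (300, 187), (301, 184)]
[ 0.06698651 -0.00103551  0.02427882]
148 [ 0.0482 -0.001   0.0103]
150 [ 0.047  -0.001   0.0103]
152 [ 0.0459 -0.001   0.0103]
154 [ 0.0448 -0.001   0.0103]
156 [ 0.0436 -0.001   0.0103]
```

>>> servo_tool:
  jaw: [0.03,0.03,0.03,0.03,0.03,0.03,0.03]
  linear:
    - [-0.003,0.001,-0.003]
    - [-0.006,0.001,-0.003]
    - [-0.006,0.001,-0.001]
    - [-0.006,0.001,0.001]
    - [-0.006,0.001,0.002]
    - [-0.006,0.001,0.003]
    - [-0.006,0.001,0.003]
  turn: [0,0,0,0,0,0,0]

```text
time: 28.0
tool_pos: [0.5674, 0.0273, 0.0446]
tool_rot: [[-0.986, 0.166, 0.001], [0.166, 0.986, -0.0], [-0.001, 0.0, -1.0]]
ft_force: [3.0, -0.9, -5.0]
opening: 0.452
```

>>> servo_tool:
  jaw: [0.03,0.03,0.03,0.03]
  linear:
    - [0,0,0.001]
    - [0,0,0.002]
    - [0,0,0.003]
    - [0,0,0.004]
  turn: [0,0,0,0]

```text
time: 28.33
tool_pos: [0.5673, 0.0273, 0.0415]
tool_rot: [[-0.986, 0.166, 0.001], [0.166, 0.986, -0.0], [-0.001, -0.0, -1.0]]
ft_force: [-1.3, -0.2, 13.5]
opening: 0.454
```

>>> servo_tool:
  jaw: [0.046,0.05,0.05,0.05,0.05,0.06,0.06,0.06,0.06,0.06,0.06,0.06,0.06,0.06,0.06,0.06,0.06,0.06,0.06]
  linear:
    - [0,0,-0.004]
    - [0,0,-0.004]
    - [0,0,-0.02]
    - [0,0,-0.05]
    - [0,0,-0.085]
    - [-0.01,-0.03,-0.1]
    - [-0.02,-0.07,-0.11]
    - [-0.04,-0.11,-0.11]
    - [-0.06,-0.15,-0.11]
    - [-0.08,-0.19,-0.11]
    - [-0.1,-0.23,-0.11]
    - [-0.115,-0.27,-0.11]
    - [-0.126,-0.3,-0.11]
    - [-0.126,-0.31,-0.11]
    - [-0.126,-0.31,-0.11]
    - [-0.126,-0.31,-0.11]
    - [-0.126,-0.31,-0.11]
    - [-0.126,-0.31,-0.11]
    - [-0.126,-0.31,-0.11]
  turn: [0,0,0,0,0,7,14,21,28,35,42,49,56,63,70,77,84,90,90]

```text
time: 29.92
tool_pos: [0.6389, -0.2988, 0.1503]
tool_rot: [[0.168, 0.986, -0.002], [0.986, -0.168, 0.001], [0.001, -0.002, -1.0]]
ft_force: [0.2, 0.2, -1.1]
opening: 0.706
```

Run:
```python
from h import *
s=observe();p=cams.snapshot('wrist');save(p,'w16');C=wcam(p,s)
print(np.round(s['tool_pos'],4),np.round(s['tool_rot'],3).tolist())
print([(np.round(d['position'],3).tolist(),round(d['score'],2)) for d in nets.look_for('lug_mid',p)])
hsv=cv2.cvtColor(p['img'],cv2.COLOR_RGB2HSV);m=((hsv[...,1]>90)&(hsv[...,0]<20)&(hsv[...,2]>80)).astype(np.uint8)
n,l,st,ce=cv2.connectedComponentsWithStats(m)
for i in range(1,n):
    if st[i,4]>100:
        ys,xs=np.where(l==i);pts=np.array([ray(q,.006,*C)[:2] for q in zip(xs,ys)])
        c=pts.mean(0);w,V=np.linalg.eigh(np.cov((pts-c).T));t=(pts-c)@V[:,1];wd=(pts-c)@V[:,0]
        print(st[i],'c',np.round(c,4),'dir',np.degrees(np.arctan2(V[1,1],V[0,1])))
        for a in np.arange(t.min(),t.max(),.006):
            k=(t>=a)&(t<a+.006);print(' ',round(a+.003,4),np.round(c+V[:,1]*(a+.003)+V[:,0]*(wd[k].min()+wd[k].max())/2,4),round(np.ptp(wd[k]),4))
```

```text
[ 0.6389 -0.2988  0.1503] [[0.168, 0.986, -0.002], [0.986, -0.168, 0.001], [0.001, -0.002, -1.0]]
[([0.64, -0.277, 0.01], 0.77)]
[491  13  11  18 142] c [ 0.8839 -0.188 ] dir 90.54533013711809
  -0.0044 [ 0.8839 -0.1924] 0.0082
  0.0016 [ 0.8846 -0.1864] 0.0085
  0.0076 [ 0.8834 -0.1804] 0.0064
[490  36  22  19 334] c [ 0.8898 -0.2095] dir 174.98060217315995
  -0.0073 [ 0.8971 -0.2102] 0.0139
  -0.0013 [ 0.8911 -0.2097] 0.0145
  0.0047 [ 0.8851 -0.2092] 0.0142
  0.0107 [ 0.8791 -0.2093] 0.014
[489  59  23  20 331] c [ 0.891  -0.2313] dir -179.6446690749512
  -0.0074 [ 0.8984 -0.2312] 0.0148
  -0.0014 [ 0.8924 -0.2311] 0.0137
  0.0046 [ 0.8864 -0.2315] 0.013
  0.0106 [ 0.8804 -0.2315] 0.0139
[ 227  126   65   56 1087] c [ 0.6453 -0.2743] dir 131.85015043166428
  -0.0299 [ 0.6651 -0.2966] 0.0256
  -0.0239 [ 0.6611 -0.2922] 0.0257
  -0.0179 [ 0.6572 -0.2876] 0.0256
  -0.0119 [ 0.6532 -0.2832] 0.0257
  -0.0059 [ 0.6492 -0.2786] 0.0251
  0.0001 [ 0.6451 -0.2743] 0.0134
  0.0061 [ 0.6411 -0.2698] 0.0134
  0.0121 [ 0.6372 -0.2653] 0.0135
  0.0181 [ 0.6332 -0.2608] 0.0134
  0.0241 [ 0.6292 -0.2563] 0.0134
  0.0301 [ 0.6253 -0.2518] 0.0134
  0.0361 [ 0.6213 -0.2473] 0.0133
  0.0421 [ 0.6169 -0.2432] 0.0112
```

>>> servo_tool:
  jaw: [0.045,0.045,0.045,0.045,0.045,0.045,0.045,0.045,0.045,0.045,0.045,0.015,0.015,0.015,0.015,0.015,0.015,0.015,0.015]
  linear:
    - [0.013,0.017,0.02]
    - [0.013,0.017,0.04]
    - [0.013,0.017,0.06]
    - [0.013,0.017,0.08]
    - [0.013,0.017,0.08]
    - [0.013,0.017,0.08]
    - [0.013,0.017,0.09]
    - [0.013,0.017,0.11]
    - [0.013,0.017,0.135]
    - [0.013,0.017,0.148]
    - [0.013,0.017,0.148]
    - [0.013,0.017,0.148]
    - [0.013,0.017,0.148]
    - [0.013,0.017,0.148]
    - [0.013,0.017,0.148]
    - [0.013,0.017,0.13]
    - [0.013,0.017,0.1]
    - [0.013,0.017,0.06]
    - [0.013,0.017,0.04]
  turn: [-7,-14,-21,-28,-35,-42,-49,-51.5,-51.5,-51.5,-51.5,-51.5,-51.5,-51.5,-51.5,-51.5,-51.5,-51.5,-51.5]
  squeeze: 60

```text
time: 31.6
tool_pos: [0.6604, -0.2901, 0.116]
tool_rot: [[-0.669, 0.743, 0.005], [0.743, 0.669, -0.003], [-0.005, 0.002, -1.0]]
ft_force: [0.9, -2.1, 0.3]
opening: 0.251
```

```bash
cat >> h.py <<'E'
def copper(p,C,z,area=300):
    hsv=cv2.cvtColor(p['img'],cv2.COLOR_RGB2HSV);m=((hsv[...,1]>90)&(hsv[...,0]<20)&(hsv[...,2]>60)).astype(np.uint8)
    n,l,st,ce=cv2.connectedComponentsWithStats(m)
    for i in range(1,n):
        if st[i,4]>area:
            ys,xs=np.where(l==i);pts=np.array([ray(q,z,*C)[:2] for q in zip(xs,ys)])
            r=cv2.minAreaRect((pts*1000).astype(np.float32));print(st[i],np.round(r[0],1),np.round(r[1],1),round(r[2],1))
E
python3 - <<'E'
from h import *
s=observe();p=cams.snapshot('wrist');save(p,'w17');C=wcam(p,s)
print(np.round(s['tool_pos'],4),s['opening'],np.round(s['ft_force'],1));copper(p,C,s['tool_pos'][2]+.003)
E
```

```text
[ 0.6604 -0.2901  0.116 ] 0.25083343255709356 [ 0.9 -2.1  0.3]
[ 236  127   46  129 3727] [ 644.4 -272.4] [24.9 72.1] 40.7
[470 269  27  23 320] [ 779.4 -223. ] [17.3  8. ] 1.5
```

View pics/w17.png

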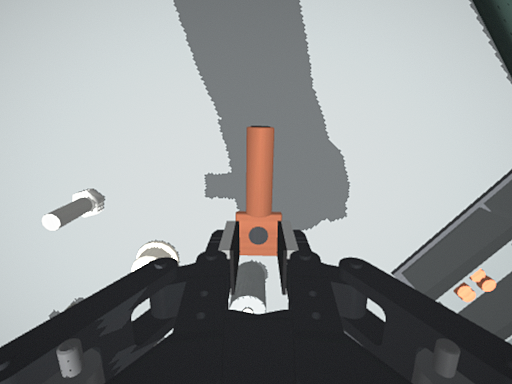

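The view shows the lug gripped squarely by its tongue, barrel forward along column 260. I'll carry it over the bed.

>>> servo_tool:
  jaw: [0.015,0.015,0.015,0.015,0.015,0.015,0.015,0.015,0.015,0.015,0.015,0.015,0.015]
  linear:
    - [0.02,0.01,0]
    - [0.05,0.02,0]
    - [0.085,0.035,0]
    - [0.12,0.05,0]
    - [0.155,0.065,0]
    - [0.19,0.08,0]
    - [0.225,0.095,0]
    - [0.255,0.107,0]
    - [0.27,0.113,0]
    - [0.275,0.114,0]
    - [0.275,0.114,0]
    - [0.275,0.114,0]
    - [0.275,0.114,0]
  turn: [7,14,21,28,35,42,49,51.6,51.6,51.6,51.6,51.6,51.6]

```text
time: 32.73
tool_pos: [0.5604, -0.0097, 0.1111]
tool_rot: [[0.169, 0.986, 0.001], [0.986, -0.169, -0.001], [-0.0, 0.001, -1.0]]
ft_force: [0.0, -0.9, -0.8]
opening: 0.248
```

Run:
```python
from h import *
s=observe();p=cams.snapshot('wrist');save(p,'w18');C=wcam(p,s);R=np.array(s['tool_rot'])
print(np.round(s['tool_pos'],4),np.round(R[:,0],3),s['opening'],np.round(s['ft_force'],1))
g=cv2.cvtColor(p['img'],cv2.COLOR_RGB2GRAY).astype(int)
a=-.1678;Rz=np.array([[np.cos(a),-np.sin(a),0],[np.sin(a),np.cos(a),0],[0,0,1]]);b=-.0985
L=np.array([(b+x,y,.063) for x in(-.014,-.0105,.0105,.014) for y in(-.02,.02)]+[(b-.05,0,.038),(b+.05,0,.038)])
uv=proj(L@Rz.T+[.6648,.0093,0],*C);print(np.round(uv,1).tolist())
r=int(uv[1][1])+4
print(r,[(c,int(g[r-1:r+2,c].mean())) for c in range(215,310,2)])
c=int(uv[-1][0]); r=int(uv[-1][1]);print([(k,int(g[r-4:r+5,k].mean())) for k in range(c-12,c+13)])
c=int(uv[-2][0]); r=int(uv[-2][1])+14;print([(k,int(g[r-2:r+3,k].mean())) for k in range(c-14,c+15)])
```

```text
[ 0.5604 -0.0097  0.1111] [ 0.169  0.986 -0.   ] 0.24781424444071773 [ 0.  -0.9 -0.8]
[[239.9, 184.9], [238.7, 128.8], [244.7, 184.9], [243.8, 128.7], [273.5, 184.8], [274.2, 128.7], [278.3, 184.8], [279.3, 128.7], [196.3, 152.9], [321.6, 152.5]]
132 [(215, 217), (217, 212), (219, 218), (221, 216), (223, 215), (225, 218), (227, 219), (229, 216), (231, 218), (233, 219), (235, 232), (237, 251), (239, 252), (241, 229), (243, 220), (245, 228), (247, 121), (249, 132), (251, 143), (253, 151), (255, 155), (257, 161), (259, 165), (261, 169), (263, 167), (265, 164), (267, 160), (269, 156), (271, 147), (273, 129), (275, 255), (277, 190), (279, 229), (281, 223), (283, 226), (285, 224), (287, 224), (289, 228), (291, 228), (293, 227), (295, 225), (297, 229), (299, 227), (301, 221), (303, 224), (305, 224), (307, 222), (309, 223)]
[(309, 225), (310, 226), (311, 224), (312, 222), (313, 221), (314, 222), (315, 222), (316, 223), (317, 224), (318, 223), (319, 226), (320, 237), (321, 181), (322, 77), (323, 67), (324, 72), (325, 73), (326, 73), (327, 73), (328, 73), (329, 73), (330, 73), (331, 72), (332, 73), (333, 73)]
[(182, 74), (183, 73), (184, 73), (185, 74), (186, 73), (187, 73), (188, 73), (189, 73), (190, 73), (191, 73), (192, 73), (193, 72), (194, 67), (195, 77), (196, 182), (197, 219), (198, 212), (199, 208), (200, 208), (201, 213), (202, 214), (203, 210), (204, 209), (205, 212), (206, 218), (207, 219), (208, 217), (209, 218), (210, 218)]
```

>>> servo_tool:
  jaw: [0.015,0.015,0.015,0.015,0.015,0.015,0.015,0.015,0.015]
  linear:
    - [-0.001,-0.0005,0.025]
    - [-0.001,-0.0005,0.04]
    - [-0.001,-0.0005,0.046]
    - [-0.001,-0.0005,0.05]
    - [-0.001,-0.0005,0.053]
    - [-0.001,-0.0005,0.055]
    - [-0.001,-0.0005,0.0565]
    - [-0.001,-0.0005,0.057]
    - [-0.001,-0.0005,0.057]
  turn: [0,0,0,0,0,0,0,0,0]

```text
time: 33.53
tool_pos: [0.5595, -0.0101, 0.0552]
tool_rot: [[0.168, 0.986, 0.001], [0.986, -0.168, -0.002], [-0.001, 0.002, -1.0]]
ft_force: [-3.5, -2.5, 7.1]
opening: 0.251
```

>>> servo_tool:
  jaw: [0.03,0.045,0.045,0.045,0.045,0.045,0.045]
  linear:
    - [0,0,-0.001]
    - [0,0,-0.001]
    - [0,0,-0.001]
    - [0,0,-0.02]
    - [0,0,-0.05]
    - [0,0,-0.08]
    - [0,0,-0.085]
  turn: [0,0,0,0,0,0,0]

```text
time: 34.12
tool_pos: [0.5621, -0.0097, 0.1437]
tool_rot: [[0.167, 0.986, 0.008], [0.986, -0.167, -0.001], [0.0, 0.008, -1.0]]
ft_force: [1.0, 0.2, 0.7]
opening: 0.526
```

Run:
```python
from h import *
s=observe();p=cams.snapshot('wrist');save(p,'w19');C=wcam(p,s);R=np.array(s['tool_rot'])
print(np.round(s['tool_pos'],4))
copper(p,C,.06)
a=-.1678;Rz=np.array([[np.cos(a),-np.sin(a),0],[np.sin(a),np.cos(a),0],[0,0,1]]);b=-.099
P=lambda L:np.round(proj(np.array(L)@Rz.T+[.6648,.0093,0],*C),1).tolist()
print('exp barrel axis top',P([(b,-.023,.067),(b,.023,.067),(b,-.05,.058),(b,-.024,.058)]))
hsv=cv2.cvtColor(p['img'],cv2.COLOR_RGB2HSV);m=((hsv[...,1]>90)&(hsv[...,0]<20)&(hsv[...,2]>60))
for r in range(130,270,6):
    c=np.where(m[r,200:320])[0]+200
    if len(c): print(r,c.min(),c.max())
```

```text
[ 0.5621 -0.0097  0.1437]
[ 240  123   30   85 1623] [563.9  13.2] [72.2 25.6] 80.2
exp barrel axis top [[255.8, 180.1], [255.7, 123.4], [255.9, 207.2], [255.8, 178.8]]
130 246 261
136 246 261
142 246 261
148 246 261
154 246 261
160 246 261
166 246 261
172 246 261
178 241 261
184 240 268
190 240 268
196 240 268
202 240 269
```

The lug lies straight and matches the expected rows (123–207). Next I'll grip the knob and slide the bed home.

>>> servo_tool:
  jaw: [0.045,0.045,0.045,0.045,0.045,0.045,0.045,0.045,0.045,0.045,0.045,0.045,0.045,0.045,0.045,0.045,0.045]
  linear:
    - [0.005,-0.02,0]
    - [0.01,-0.045,0]
    - [0.02,-0.07,0]
    - [0.03,-0.09,0]
    - [0.037,-0.0945,0]
    - [0.037,-0.0945,0]
    - [0.037,-0.0945,0]
    - [0.037,-0.0945,0]
    - [0.037,-0.0945,0]
    - [0.037,-0.0945,0]
    - [0.037,-0.0945,0]
    - [0.037,-0.0945,0]
    - [0.037,-0.0945,0.02]
    - [0.037,-0.0945,0.055]
    - [0.037,-0.0945,0.08]
    - [0.037,-0.0945,0.092]
    - [0.037,-0.0945,0.097]
  turn: [-7,-14,-21,-28,-35,-42,-49,-56,-63,-70,-77,-84,-90,-90,-90,-90,-90]

```text
time: 35.58
tool_pos: [0.4693, 0.0431, 0.0388]
tool_rot: [[-0.986, 0.167, -0.005], [0.167, 0.986, 0.0], [0.005, -0.0, -1.0]]
ft_force: [-0.9, 0.6, -0.1]
opening: 0.526
```

>>> servo_tool:
  jaw: [0.045,0.01,0.01,0.01,0.01,0.01]
  linear:
    - [0,0,0]
    - [0,0,0]
    - [0,0,0]
    - [0,0,0]
    - [0,0,0]
    - [0,0,0]
  turn: [0,0,0,0,0,0]
  squeeze: 40

```text
time: 36.08
tool_pos: [0.4729, 0.0432, 0.0427]
tool_rot: [[-0.986, 0.167, 0.002], [0.167, 0.986, 0.001], [-0.002, 0.001, -1.0]]
ft_force: [-0.2, 1.4, 4.4]
opening: 0.216
```

>>> servo_tool:
  jaw: [0.01,0.01,0.01,0.01,0.01,0.01,0.01,0.01,0.01,0.01,0.01,0.01,0.01]
  linear:
    - [-0.005,0,0]
    - [-0.015,0,0]
    - [-0.027,0,0]
    - [-0.04,0,0]
    - [-0.053,0,0]
    - [-0.066,0,0]
    - [-0.078,0,0]
    - [-0.087,0,0]
    - [-0.093,0,0]
    - [-0.097,0,0]
    - [-0.099,0,0]
    - [-0.101,0,0]
    - [-0.103,0,0]
  turn: [0,0,0,0,0,0,0,0,0,0,0,0,0]

```text
time: 37.17
tool_pos: [0.569, 0.0272, 0.0426]
tool_rot: [[-0.986, 0.167, -0.008], [0.167, 0.986, 0.003], [0.008, 0.001, -1.0]]
ft_force: [-18.4, 5.1, 22.6]
opening: 0.211
```

>>> servo_tool:
  jaw: [0.01,0.01,0.01]
  linear:
    - [-0.002,0,-0.002]
    - [-0.003,0,-0.003]
    - [-0.003,0,-0.003]
  turn: [0,0,0]

```text
time: 37.42
tool_pos: [0.569, 0.0272, 0.0428]
tool_rot: [[-0.986, 0.166, -0.014], [0.166, 0.986, 0.004], [0.014, 0.001, -1.0]]
ft_force: [-12.3, 4.9, 4.0]
opening: 0.217
```

>>> servo_tool:
  jaw: [0.01,0.045,0.045,0.045,0.045,0.045,0.045,0.045,0.045,0.045,0.045,0.06,0.06,0.06,0.06]
  linear:
    - [0.004,0,0.001]
    - [0.004,0,0]
    - [0.004,0,0]
    - [0.004,0,-0.03]
    - [0.004,0,-0.07]
    - [0.015,0.02,-0.1]
    - [0.03,0.05,-0.13]
    - [0.04,0.08,-0.15]
    - [0.05,0.12,-0.17]
    - [0.06,0.16,-0.19]
    - [0.08,0.19,-0.2]
    - [0.1,0.22,-0.21]
    - [0.11,0.238,-0.21]
    - [0.11,0.238,-0.21]
    - [0.11,0.238,-0.21]
  turn: [0,0,0,0,0,0,0,0,0,0,0,0,0,0,0]

```text
time: 38.67
tool_pos: [0.5082, 0.2791, 0.2554]
tool_rot: [[-0.986, 0.165, 0.002], [0.165, 0.986, -0.0], [-0.002, 0.0, -1.0]]
ft_force: [0.7, -0.3, -0.6]
opening: 0.706
```

```bash
cat >> h.py <<'E'
def shims(p,C,exp=None,z=.007):
    """silhouettes of dark flat discs on the bench: centre from circle fit of rim, mouth from slot"""
    g=cv2.cvtColor(p['img'],cv2.COLOR_RGB2GRAY)
    # rectify the bench plane z to 1 px = 0.5 mm
    xs=np.arange(.28,.72,.0005);ys=np.arange(.12,.48,.0005);X,Y=np.meshgrid(xs,ys)
    uv=proj(np.c_[X.ravel(),Y.ravel(),np.full(X.size,z)],*C).astype(np.float32)
    return cv2.remap(p['img'],uv[:,0].reshape(X.shape),uv[:,1].reshape(X.shape),cv2.INTER_LINEAR,borderValue=(255,255,255)),xs,ys
E
python3 - <<'E'
from h import *
s=observe();p=cams.snapshot('wrist');save(p,'w20');C=wcam(p,s)
print(np.round(s['tool_pos'],4),np.round(s['tool_rot'],3)[:,0])
for q in('shim1_mid','shim1_mouth'): print(q,[(np.round(d['position'],3).tolist(),round(d['score'],2)) for d in nets.look_for(q,p)])
im,xs,ys=shims(p,C)
cv2.imwrite('pics/rect.png',im[::-1,:,::-1][:, :800])
E
```

```text
[0.5082 0.2791 0.2554] [-0.986  0.165 -0.002]
shim1_mid [([0.368, 0.265, 0.009], 0.68), ([0.448, 0.377, 0.009], 0.2)]
shim1_mouth [([0.367, 0.267, 0.008], 0.87)]
```

View pics/rect.png

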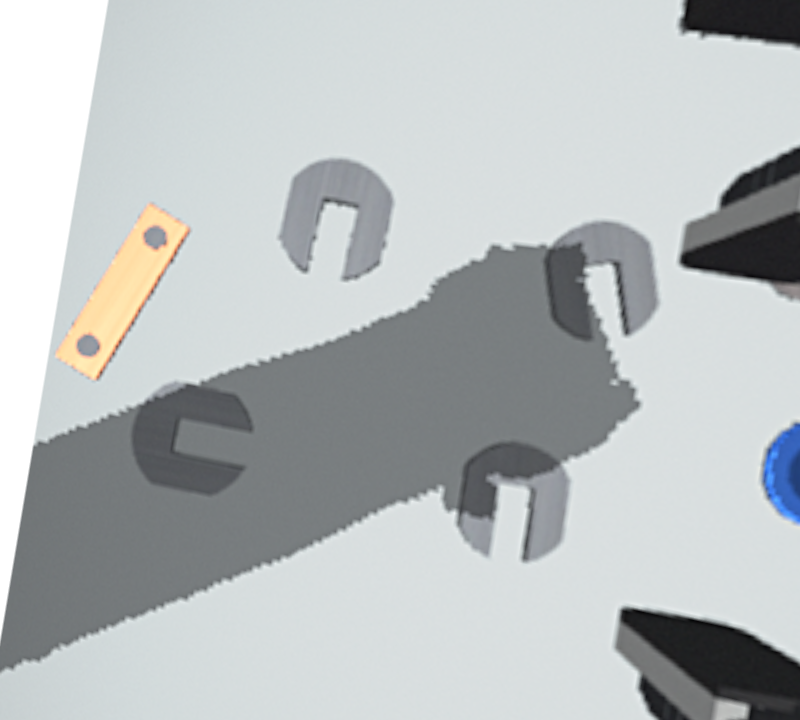

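The rectified bench map (0.5 mm/px) shows four shims:
- A: centre px (193,438), slot facing right, one that was knocked aside
- B: centre (338,220), mouth down
- C: centre (603,281), mouth down
- D: centre (513,503), mouth down

World poses:
- A: (0.3765, 0.2604), mouth −12°
- B: (0.4488, 0.3694), −101°
- C: (0.5814, 0.3390), −83°
- D: (0.5367, 0.2280), −95°

I'll start with A.

>>> servo_tool:
  jaw: [0.062,0.062,0.062,0.062,0.062,0.062,0.062,0.062,0.062,0.062,0.062,0.062]
  linear:
    - [0.035,-0.01,0.03]
    - [0.07,-0.02,0.06]
    - [0.1,-0.03,0.09]
    - [0.12,-0.037,0.125]
    - [0.127,-0.04,0.16]
    - [0.127,-0.04,0.195]
    - [0.127,-0.04,0.225]
    - [0.127,-0.04,0.245]
    - [0.127,-0.04,0.25]
    - [0.127,-0.04,0.253]
    - [0.127,-0.04,0.256]
    - [0.127,-0.04,0.256]
  turn: [2.5,2.5,2.5,2.5,2.5,2.5,2.5,2.5,2.5,2.5,2.5,2.5]

```text
time: 39.82
tool_pos: [0.3772, 0.2601, -0.0005]
tool_rot: [[-0.977, 0.211, 0.002], [0.211, 0.977, 0.001], [-0.001, 0.001, -1.0]]
ft_force: [-0.7, 0.2, 0.2]
opening: 0.726
```

No contact yet. I'll lower a little more to find the bench.

>>> servo_tool:
  jaw: [0.058,0.058,0.058,0.058,0.058]
  linear:
    - [0,0,0.001]
    - [0,0,0.002]
    - [0,0,0.003]
    - [0,0,0.004]
    - [0,0,0.004]
  turn: [0,0,0,0,0]

```text
time: 40.23
tool_pos: [0.3764, 0.2603, -0.0046]
tool_rot: [[-0.978, 0.21, 0.001], [0.21, 0.978, 0.0], [-0.001, 0.001, -1.0]]
ft_force: [-1.1, 0.1, 5.6]
opening: 0.681
```

>>> servo_tool:
  jaw: [0.058,0.04,0.04,0.04,0.04,0.04,0.04,0.04,0.04,0.04,0.04]
  linear:
    - [0,0,-0.003]
    - [0,0,-0.003]
    - [0,0,-0.003]
    - [0,0,-0.003]
    - [0,0,-0.003]
    - [0,0,-0.03]
    - [0,0,-0.07]
    - [0,0,-0.11]
    - [0,0,-0.15]
    - [0,0,-0.19]
    - [0,0,-0.22]
  turn: [0,0,0,0,0,0,0,0,0,0,0]
  squeeze: 60

```text
time: 41.15
tool_pos: [0.3762, 0.2603, 0.2181]
tool_rot: [[-0.978, 0.21, 0.002], [0.21, 0.978, 0.001], [-0.002, 0.002, -1.0]]
ft_force: [0.6, 0.3, -1.8]
opening: 0.58
```

>>> servo_tool:
  jaw: [0.04,0.04,0.04,0.04,0.04,0.04,0.04,0.04,0.04,0.04,0.04,0.04,0.04,0.04,0.04,0.04]
  linear:
    - [-0.02,-0.015,-0.01]
    - [-0.05,-0.04,-0.02]
    - [-0.08,-0.065,-0.02]
    - [-0.11,-0.09,-0.02]
    - [-0.14,-0.112,-0.02]
    - [-0.17,-0.135,-0.02]
    - [-0.2,-0.157,-0.02]
    - [-0.23,-0.18,-0.02]
    - [-0.26,-0.203,-0.02]
    - [-0.29,-0.226,-0.02]
    - [-0.315,-0.245,-0.02]
    - [-0.333,-0.26,-0.02]
    - [-0.338,-0.264,-0.02]
    - [-0.338,-0.264,-0.02]
    - [-0.338,-0.264,-0.02]
    - [-0.338,-0.264,-0.02]
  turn: [7,14,21,28,35,42,49,56,63,70,77,84,87.5,87.5,87.5,87.5]

```text
time: 42.48
tool_pos: [0.6501, -0.0683, 0.2345]
tool_rot: [[0.165, 0.986, -0.001], [0.986, -0.165, 0.001], [0.0, -0.001, -1.0]]
ft_force: [-0.8, 0.1, -1.5]
opening: 0.585
```

Run:
```python
from h import *
s=observe();p=cams.snapshot('wrist');save(p,'w21');C=wcam(p,s)
print(np.round(s['tool_pos'],4),np.round(s['tool_rot'],3)[:,0],s['opening'],np.round(s['ft_force'],1))
e=proj([(.665,.0105,.229)],*C)[0];print('expect',e)
g=cv2.cvtColor(p['img'],cv2.COLOR_RGB2GRAY)
u,v=e.astype(int);x0,y0=u-60,max(v-60,0);crop=g[y0:v+60,x0:u+60]
cs=cv2.HoughCircles(cv2.medianBlur(crop,3),cv2.HOUGH_GRADIENT,1,8,param1=80,param2=12,minRadius=8,maxRadius=45)
if cs is not None:
    for c in cs[0][:8]: print(np.round(c+[x0,y0,0],1),np.round(ray((c[0]+x0,c[1]+y0),.229,*C),4))
print(nets.look_for('stop_nut',p)[:2])
small=cv2.resize(crop,None,fx=.5,fy=.5,interpolation=cv2.INTER_AREA)
print('\n'.join(''.join(' .:-=+*#%@'[int(x)*10//256] for x in r) for r in small))
```

```text
[ 0.6501 -0.0683  0.2345] [0.165 0.986 0.   ] 0.5848464662026941 [-0.8  0.1 -1.5]
expect [260.57275255  85.45152941]
[257.5  92.5  33.2] [0.6629 0.0074 0.229 ]
[254.5  82.5  37.7] [0.6622 0.0124 0.229 ]
[244.5  85.5  41.1] [0.6568 0.0119 0.229 ]
[271.5  88.5  44.4] [0.6703 0.0081 0.229 ]
[262.5  84.5  42.2] [0.6661 0.0108 0.229 ]
[265.5  74.5  42.2] [0.6683 0.0153 0.229 ]
[242.5  76.5  28.9] [0.6566 0.0163 0.229 ]
[252.5  74.5  38.9] [0.6618 0.0164 0.229 ]
[]
@@@@@@@@@@@@@@@@@@@@@@@@@@@@@@@@@@@@@@@@@@@@#.:::::::-------
@@@@@@@@@@@@@@@@@@@@@@@@@@@@@@@@@@@@@@@@@@@@#.:::::::-------
@@@@@@@@@@@@@@@@@@@@@@@@@@@@@@@@@@@@@@@@@@@@#.:::::::-------
@@@@@@@@@@@@@@@@@@@@@@@@@@@@@@@@@@@@@@@@@@@@#.:::::::------=
@@@@@@@@@@@@@@@@@@@@@@@@@@@@@@@@@@@@@@@@@@@@#.::::::-------=
@@@@@@@@@@@@@@@@@@@@@@@@@@@@@@@@@@@@@@@@@@@@*.::::::-------=
@@@@@@@@@@@@@@@@@@@@@@@@@@@@@@@@@@@@@@@@@@@@+.::::::-------=
@@@@@@@@@@@@@@@@@@@@@@@@@@@@@@@@@@@@@@@@@@@@+.::::::-------=
@@@@@@@@@@@@@@@@@@@@@@@@@@@@@@@@@@@@@@@@@@@@+.::::::-------=
@@@@@@@@@@@@@@@@@@@@@@@@@@@@@@@@@@@@@@@@@@@@+.:::::---------
%%%%##########*+++++++++++
[... 2323 characters left out ...]
----::-----------------------
::::::::*=::::---------:::::--::::::------------------------
::::::::+=::::-------------:::::----------------------------
::::::::+*.:::----------------------------------------------
::::::::=%::::---------------------------------------------:
::::::::=%+:::::::::::::::::::::::::::::::::::::::::::::::::
::::::::=%#:::::::::::::::::::::::::::::::::::::::::::::::::
::::::::=#%-.:::::::::::::::::::::::::::::::::::::::::::::::
+++++++++++++=:.::::::::::::::::::::::::::::::::::::::::::::
%%%%%%%%%%%%%%%*======------------::::::::::------==========
%%%%%%%%%%%%%%%%%%%%%%%***********----------=+****#####%%%%%
%%%%%%%%%%%%%%%%%%%%%%%***********-----------+****######%###
```

Run:
```python
from h import *
s=observe();p=cams.snapshot('wrist');C=wcam(p,s)
g=cv2.cvtColor(p['img'],cv2.COLOR_RGB2GRAY)
m=np.zeros_like(g);m[68:106,238:278]=(g[68:106,238:278]>215)
n,l,st,ce=cv2.connectedComponentsWithStats(m)
i=1+np.argmax(st[1:,4]);print(st[i],ce[i],np.round(ray(ce[i],.229,*C),4))
c,r=cv2.minEnclosingCircle(np.argwhere(l==i)[:,::-1].astype(np.float32));print(c,r,np.round(ray(c,.229,*C),4))
# own shim: slot in hand, print darkness around TCP level
R=np.array(s['tool_rot']);print(np.round(s['tool_pos'],4))
z=s['tool_pos'][2]+.0087
for dx in np.arange(-.036,.04,.004):
    print(round(dx*1000),''.join(' .:-=+*#%@'[int(g[int(round(v)),int(round(u))])*10//256] if 0<=v<384 else '?' for u,v in [proj([s['tool_pos']+R@np.array([dx,dy,-.0087])],*C)[0] for dy in np.arange(-.036,.037,.001)]))
```

```text
[245  74  25  26 511] [257.03131115  86.47945205] [0.6633 0.0106 0.229 ]
(257.0, 86.5) 12.971221923828125 [0.6633 0.0106 0.229 ]
[ 0.6503 -0.068   0.235 ]
-36 ....%@@@@@@@@@@@@@@@@@@@@@@@@@@@@@@@@@@@@@@@@@@@@@@@@@@@@@@@@@@@@@@@@#...
-32 .... %@@@@@@@@@@@@@@@@@@@@@@@@@@@@@@@@@@@@@@@@@@@@@@@@@@@@@@@@@@@@@@:....
-28 ...:..+@@@@@@@@@@@@@@@@#+--*@@@@@@@@@@@@@@@@@%--:#%@@@@@@@@@@@@@@@# ..:..
-24 ..::... %@@@@@@@@=----------%@@@@@@@@@@@@@@@@#----------#@@@@@@@@:...:::.
-20 ..::.... +@@@=--------------@@@@@@@@@@@@@@@@@#--------------#@@@:.....::.
-16 ..::......:-----------------@@@@@@@@@@@@@@@@@#-----------------.......::.
-12 %%.:........----------------@@@@@@@@@@@@@@@@@=----------------........:.%
-8 ++..........---------------:@@@@@@@@@@@@@@@@@=----------------.........-*
-4 ++++.......:---------------:@@@@@@@@@@@@@@@@@+----------------.......-+++
0 ++++++......---------------:@@@@@@@@@@@@@@@@@+----------------......+++++
4 ..=++++-....--------------=:@@@@@@@@@@@@@@@@@#-----=----------....+++++- 
8 @@@@*++++-.:--------------=-*%%%%%%%%%%%%%%%%*----------------..++++=@@@@
12 @@@@@@@@@@@---------------=-----------------------===----------@@@@@@@@@@
16 @@@@@@@@@@@%--------------=------------------=-------=--------@@@@@@@@@@@
20 @@@@@@@@@@@@@@+-----------=-----------------==----=--==---:#@@@@@@@@@@@@@
24 @@@@@@@@@@@@@@@@@%:-------==----------------==----===-:*@@@@@@@@@@@@@@@@@
28 @@@@@@@@@@@@@@@@@@@@@@@@+:::---=-=------==---::.=#@@@@@@@@@@@@@@@@@@@@@@@
32 @@@@@@@@@@@@@@@@@@@@@@@@@@@@@@@@@@@@@@@@#%=+#++++++++++%@@@@@@@@@@@@@@@@@
36 @@@@@@@@@@@@@@@@@@@@%%=%%*=%*+++++++++++++++++++++++++++++++++++%@@@@@@@@
```

>>> servo_tool:
  jaw: [0.04,0.04,0.04,0.04,0.04,0.04,0.04,0.04,0.04,0.04,0.04,0.04,0.04,0.04,0.04,0.04,0.04,0.04,0.04]
  linear:
    - [0,-0.03,0]
    - [0,-0.06,0]
    - [0.02,-0.085,0]
    - [0.05,-0.09,0]
    - [0.07,-0.085,0]
    - [0.08,-0.085,0]
    - [0.08,-0.085,0]
    - [0.08,-0.085,0]
    - [0.08,-0.085,0]
    - [0.08,-0.085,0]
    - [0.08,-0.085,0]
    - [0.08,-0.085,0]
    - [0.08,-0.085,0]
    - [0.08,-0.085,0.02]
    - [0.08,-0.085,0.04]
    - [0.08,-0.085,0.05]
    - [0.08,-0.085,0.051]
    - [0.08,-0.085,0.051]
    - [0.08,-0.085,0.051]
  turn: [-7,-14,-21,-28,-35,-42,-49,-56,-63,-70,-77,-84,-90,-90,-90,-90,-90,-90,-90]

```text
time: 44.22
tool_pos: [0.5809, 0.0241, 0.1848]
tool_rot: [[-0.986, 0.167, 0.001], [0.167, 0.986, -0.0], [-0.001, 0.0, -1.0]]
ft_force: [-0.0, 0.4, -1.2]
opening: 0.579
```

>>> servo_tool:
  jaw: [0.04,0.04,0.04,0.04,0.04,0.04,0.04,0.04,0.04,0.04,0.04]
  linear:
    - [-0.015,0.0003,0]
    - [-0.03,0.0003,0]
    - [-0.04,0.0003,0]
    - [-0.05,0.0003,0]
    - [-0.06,0.0003,0]
    - [-0.07,0.0003,0]
    - [-0.077,0.0003,0]
    - [-0.083,0.0003,0.0]
    - [-0.083,0.0003,0.001]
    - [-0.083,0.0003,0.003]
    - [-0.083,0.0003,0.0035]
  turn: [0,0,0,0,0,0,0,0,0,0,0]

```text
time: 45.13
tool_pos: [0.6626, 0.0104, 0.1811]
tool_rot: [[-0.986, 0.167, 0.001], [0.167, 0.986, -0.0], [-0.001, 0.0, -1.0]]
ft_force: [-0.0, -0.8, 5.4]
opening: 0.581
```

>>> servo_tool:
  jaw: [0.062,0.062,0.062,0.062,0.062,0.062,0.062,0.062,0.062,0.062,0.062,0.062,0.062,0.062,0.062,0.062,0.062,0.062,0.062]
  linear:
    - [0,0,-0.001]
    - [0,0,-0.001]
    - [0,0,-0.002]
    - [0,0,-0.03]
    - [0,0,-0.065]
    - [0,0,-0.08]
    - [0.03,0.03,-0.085]
    - [0.06,0.06,-0.085]
    - [0.09,0.09,-0.085]
    - [0.115,0.12,-0.07]
    - [0.135,0.15,-0.05]
    - [0.15,0.18,-0.03]
    - [0.16,0.193,-0.01]
    - [0.16,0.193,0.02]
    - [0.16,0.193,0.03]
    - [0.16,0.193,0.03]
    - [0.16,0.193,0.03]
    - [0.16,0.193,0.03]
    - [0.16,0.193,0.03]
  turn: [0,0,0,0,0,0,7,14,21,28,35,42,49,56,63,70,77,84,85.6]

```text
time: 46.72
tool_pos: [0.5366, 0.2275, 0.1502]
tool_rot: [[0.096, 0.995, -0.0], [0.995, -0.096, -0.0], [-0.0, -0.0, -1.0]]
ft_force: [-0.0, 0.3, -0.1]
opening: 0.731
```

```bash
cat >> h.py <<'E'
def outline():
    t=np.radians(np.arange(0,360,1.5));P=np.c_[30*np.cos(t),30*np.sin(t)];P[:,1]=np.clip(P[:,1],-26,26)
    P=P[~((P[:,0]>0)&(abs(P[:,1])<9))]
    xs=np.arange(-9,28.6,.7);return np.vstack([P,np.c_[xs,0*xs+9],np.c_[xs,0*xs-9],np.c_[np.full(24,-9),np.linspace(-9,9,24)]])
def findshim(p,C,c0,phi0,z=.007,span=.03,dphi=25):
    h=span+.035;n=int(h*4000);a=(np.arange(n)-n/2)*.0005
    X,Y=np.meshgrid(c0[0]+a,c0[1]+a);uv=proj(np.c_[X.ravel(),Y.ravel(),np.full(X.size,z)],*C).astype(np.float32)
    im=cv2.remap(p['img'],uv[:,0].reshape(n,n),uv[:,1].reshape(n,n),cv2.INTER_LINEAR)
    E=cv2.Canny(cv2.GaussianBlur(im,(0,0),1.5),15,40);D=np.minimum(cv2.distanceTransform(255-E,cv2.DIST_L2,5),10)
    O=outline()*2;best=(99,)
    def sc(x,y,f):
        cf,sf=np.cos(f),np.sin(f);q=O@np.array([[cf,sf],[-sf,cf]])+[x+n/2,y+n/2];q=np.clip(np.round(q).astype(int),0,n-1);return D[q[:,1],q[:,0]].mean()
    S=int(span*2000)
    for f in np.radians(phi0+np.arange(-dphi,dphi+1,5)):
        for x in range(-S,S+1,4):
            for y in range(-S,S+1,4): best=min(best,(sc(x,y,f),x,y,f))
    for st,sf in((2,2.5),(1,1),(.5,.5),(.5,.5)):
        _,x0,y0,f0=best
        for f in f0+np.radians(sf)*np.arange(-2,3):
            for x in x0+st*np.arange(-2,3):
                for y in y0+st*np.arange(-2,3): best=min(best,(sc(x,y,f),x,y,f))
    return round(float(best[0]),2),np.round([c0[0]+best[1]*.0005,c0[1]+best[2]*.0005],4),round(float(np.degrees(best[3])),1)
E
cat > m.py <<'E'
from h import *;import sys
x,y,f=map(float,sys.argv[1:4])
s=observe();p=cams.snapshot('wrist');C=wcam(p,s);R=np.array(s['tool_rot'])
q,c,ph=findshim(p,C,(x,y),f);psi=np.degrees(np.arctan2(R[1,0],R[0,0]))
d=R.T@(np.r_[c,0]-s['tool_pos']);t=((psi-ph+90)%180)-90
print('score',q,'c',c,'phi',ph,'tcp',np.round(s['tool_pos'],4),'psi',round(psi,1),'-> linear',np.round(d,4),'turn(tool)',round(t,1))
E
python3 m.py .5367 .2280 -95.2
```

```text
score 0.62 c [0.5369 0.2282] phi -97.7 tcp [0.5366 0.2275 0.1502] psi 84.5 -> linear [0.0007 0.0003 0.1502] turn(tool) 2.2
```

>>> servo_tool:
  jaw: [0.06,0.06,0.06,0.06,0.06,0.06,0.06,0.06,0.04,0.04,0.04,0.04,0.04,0.04,0.04,0.04,0.04,0.04]
  linear:
    - [0.001,0,0.04]
    - [0.001,0,0.08]
    - [0.001,0,0.115]
    - [0.001,0,0.14]
    - [0.001,0,0.148]
    - [0.001,0,0.151]
    - [0.001,0,0.152]
    - [0.001,0,0.152]
    - [0.001,0,0.152]
    - [0.001,0,0.152]
    - [0.001,0,0.152]
    - [0.001,0,0.152]
    - [0.001,0,0.13]
    - [0.001,0,0.09]
    - [0.001,0,0.05]
    - [0.001,0,0.01]
    - [0.001,0,-0.03]
    - [0.001,0,-0.065]
  turn: [2.2,2.2,2.2,2.2,2.2,2.2,2.2,2.2,2.2,2.2,2.2,2.2,2.2,2.2,2.2,2.2,2.2,2.2]

```text
time: 48.27
tool_pos: [0.5375, 0.2286, 0.2199]
tool_rot: [[0.129, 0.992, 0.004], [0.992, -0.129, 0.001], [0.002, 0.004, -1.0]]
ft_force: [1.3, 0.9, -1.9]
opening: 0.574
```

```bash
cat > k.py <<'E'
from h import *;import sys
# shim in hand: pose in tool frame. argv: mouth along tool +x (0) or -x (180)
f=float(sys.argv[1]);s=observe();p=cams.snapshot('wrist');C=wcam(p,s);R=np.array(s['tool_rot'])
K,o,Rc=C;C2=(K,R.T@(o-s['tool_pos']),R.T@Rc)
F=np.diag([1,-1,-1.]) # tool -> up-frame (y,z flipped)
C3=(K,F@C2[1],F@C2[2])
q,c,ph=findshim(p,C3,(0,0),f,z=.0087,span=.008,dphi=10)
psi=np.degrees(np.arctan2(R[1,0],R[0,0]))
print('score',q,'centre in tool',c*[1,-1],'mouth world',round(psi+ph,1),'tcp',np.round(s['tool_pos'],4),'psi',round(psi,1),'open',round(s['opening'],3),np.round(s['ft_force'],1))
E
python3 k.py 180
```

```text
score 1.16 centre in tool [0.     0.0005] mouth world 263.1 tcp [0.5375 0.2286 0.2199] psi 82.6 open 0.574 [ 1.3  0.9 -1.9]
```

>>> servo_tool:
  jaw: [0.04,0.04,0.04,0.04,0.04,0.04,0.04,0.04,0.04,0.04]
  linear:
    - [-0.02,0.03,0]
    - [-0.045,0.06,0]
    - [-0.07,0.095,0]
    - [-0.095,0.13,0]
    - [-0.11,0.15,0.01]
    - [-0.115,0.156,0.02]
    - [-0.115,0.156,0.026]
    - [-0.115,0.156,0.026]
    - [-0.115,0.156,0.026]
    - [-0.115,0.156,0.026]
  turn: [2.2,2.2,2.2,2.2,2.2,2.2,2.2,2.2,2.2,2.2]

```text
time: 49.15
tool_pos: [0.676, 0.0958, 0.1901]
tool_rot: [[0.166, 0.986, 0.0], [0.986, -0.166, 0.0], [0.0, 0.0, -1.0]]
ft_force: [-0.2, -0.4, -0.9]
opening: 0.575
```

>>> servo_tool:
  jaw: [0.04,0.04,0.04,0.04,0.04,0.04,0.04,0.04,0.04,0.04,0.04]
  linear:
    - [-0.015,0.0011,0]
    - [-0.03,0.0011,0]
    - [-0.042,0.0011,0]
    - [-0.053,0.0011,0]
    - [-0.063,0.0011,0]
    - [-0.073,0.0011,0]
    - [-0.08,0.0011,0]
    - [-0.086,0.0011,0.0]
    - [-0.086,0.0011,0.001]
    - [-0.086,0.0011,0.002]
    - [-0.086,0.0011,0.0025]
  turn: [0,0,0,0,0,0,0,0,0,0,0]

```text
time: 50.07
tool_pos: [0.6639, 0.0088, 0.1897]
tool_rot: [[0.168, 0.986, 0.003], [0.986, -0.168, -0.001], [-0.0, 0.003, -1.0]]
ft_force: [-5.3, 0.6, 16.1]
opening: 0.576
```

>>> servo_tool:
  jaw: [0.062,0.062,0.062,0.062,0.062,0.062,0.062,0.062,0.062,0.062,0.062,0.062,0.062,0.062,0.062,0.062,0.062,0.062,0.062]
  linear:
    - [0,0,-0.003]
    - [0,0,-0.003]
    - [0,0,-0.004]
    - [0,0,-0.035]
    - [0,0,-0.065]
    - [0,-0.01,-0.08]
    - [0.01,-0.04,-0.08]
    - [0.03,-0.07,-0.08]
    - [0.06,-0.1,-0.08]
    - [0.09,-0.13,-0.08]
    - [0.12,-0.16,-0.07]
    - [0.15,-0.19,-0.06]
    - [0.18,-0.21,-0.05]
    - [0.21,-0.23,-0.03]
    - [0.24,-0.25,-0.01]
    - [0.27,-0.265,0.01]
    - [0.3,-0.272,0.03]
    - [0.319,-0.2725,0.035]
    - [0.319,-0.2725,0.037]
  turn: [0,0,0,0,0,0,0,0,0,0,0,0,0,0,0,0,0,0,1.4]

```text
time: 51.65
tool_pos: [0.447, 0.3723, 0.1475]
tool_rot: [[0.188, 0.982, -0.002], [0.982, -0.188, -0.0], [-0.001, -0.002, -1.0]]
ft_force: [0.3, -0.1, 0.2]
opening: 0.727
```

>>> servo_tool:
  jaw: [0.062,0.062]
  linear:
    - [0,0,0]
    - [0,0,0]
  turn: [0,0]

```text
time: 51.82
tool_pos: [0.4481, 0.3687, 0.1495]
tool_rot: [[0.192, 0.981, -0.001], [0.981, -0.192, -0.001], [-0.001, -0.0, -1.0]]
ft_force: [-0.8, -1.0, -0.2]
opening: 0.729
```

```bash
python3 m.py .4488 .3694 -101
```

```text
score 0.6 c [0.448  0.3704] phi -103.5 tcp [0.4481 0.3687 0.1495] psi 79.0 -> linear [ 0.0018 -0.0004  0.1495] turn(tool) 2.5
```

>>> servo_tool:
  jaw: [0.06,0.06,0.06,0.06,0.06,0.06,0.06,0.06,0.04,0.04,0.04,0.04,0.04,0.04,0.04,0.04,0.04,0.04,0.04,0.04]
  linear:
    - [0.0018,0,0.04]
    - [0.0018,0,0.08]
    - [0.0018,0,0.115]
    - [0.0018,0,0.14]
    - [0.0018,0,0.148]
    - [0.0018,0,0.1505]
    - [0.0018,0,0.1517]
    - [0.0018,0,0.1517]
    - [0.0018,0,0.1517]
    - [0.0018,0,0.1517]
    - [0.0018,0,0.1517]
    - [0.0018,0,0.1517]
    - [0.002,0,0.13]
    - [0.002,0,0.09]
    - [0.002,0,0.05]
    - [0.002,0,0.01]
    - [0.002,0,-0.03]
    - [0.002,0,-0.07]
    - [0.002,0,-0.1]
    - [0.002,0,-0.1]
  turn: [2.5,2.5,2.5,2.5,2.5,2.5,2.5,2.5,2.5,2.5,2.5,2.5,2.5,2.5,2.5,2.5,2.5,2.5,2.5,2.5]

```text
time: 53.53
tool_pos: [0.4519, 0.3736, 0.2591]
tool_rot: [[0.234, 0.972, 0.012], [0.972, -0.234, 0.008], [0.01, 0.01, -1.0]]
ft_force: [0.1, 0.6, -0.8]
opening: 0.573
```

```bash
python3 k.py 180
```

```text
score 1.09 centre in tool [-0.0015  0.0002] mouth world 257.5 tcp [0.4519 0.3736 0.2591] psi 76.5 open 0.573 [ 0.1  0.6 -0.8]
```

>>> servo_tool:
  jaw: [0.04,0.04,0.04,0.04,0.04,0.04,0.04,0.04,0.04,0.04,0.04,0.04,0.04,0.04,0.04,0.04,0.04,0.04,0.04,0.04]
  linear:
    - [-0.02,0.015,0]
    - [-0.04,0.03,0]
    - [-0.06,0.045,0]
    - [-0.08,0.06,0]
    - [-0.1,0.075,0]
    - [-0.12,0.09,0]
    - [-0.14,0.105,0]
    - [-0.16,0.12,0]
    - [-0.18,0.135,0]
    - [-0.2,0.15,0]
    - [-0.22,0.165,0]
    - [-0.24,0.18,0]
    - [-0.26,0.195,0]
    - [-0.28,0.21,0]
    - [-0.3,0.225,0]
    - [-0.32,0.24,0]
    - [-0.34,0.257,0]
    - [-0.36,0.275,0]
    - [-0.38,0.29,0]
    - [-0.388,0.296,0]
  turn: [-7,-14,-21,-28,-35,-42,-49,-56,-63,-70,-77,-84,-91,-98,-105,-112,-119,-126,-133,-140]

```text
time: 55.25
tool_pos: [0.6459, -0.0783, 0.2483]
tool_rot: [[-0.802, -0.597, -0.001], [-0.597, 0.802, -0.001], [0.002, -0.0, -1.0]]
ft_force: [0.1, 0.2, -1.5]
opening: 0.572
```

>>> servo_tool:
  jaw: [0.04,0.04,0.04,0.04,0.04,0.04,0.04,0.04,0.04]
  linear:
    - [0,0,0]
    - [0,0,0]
    - [0,0,0]
    - [0,0,0]
    - [0,0,0.01]
    - [0,0,0.02]
    - [0,0,0.03]
    - [0,0,0.035]
    - [0,0,0.035]
  turn: [-7,-14,-21,-28,-35,-42,-44,-44,-44]

```text
time: 56.0
tool_pos: [0.644, -0.0748, 0.2125]
tool_rot: [[-0.167, -0.986, -0.004], [-0.986, 0.167, 0.001], [-0.0, 0.004, -1.0]]
ft_force: [0.3, 0.5, -1.8]
opening: 0.581
```

```bash
python3 k.py 180
```

```text
score 0.86 centre in tool [ 0.0005 -0.0002] mouth world 79.9 tcp [ 0.644  -0.0748  0.2125] psi -99.6 open 0.581 [ 0.3  0.5 -1.8]
```

>>> servo_tool:
  jaw: [0.04,0.04,0.04,0.04,0.04,0.04,0.04,0.04,0.04,0.04,0.04,0.04,0.04]
  linear:
    - [0,-0.0046,0.01]
    - [0,-0.0046,0.0145]
    - [-0.005,-0.0046,0.0145]
    - [-0.02,-0.0046,0.0145]
    - [-0.035,-0.0046,0.0145]
    - [-0.05,-0.0046,0.0145]
    - [-0.062,-0.0046,0.0145]
    - [-0.074,-0.0046,0.0145]
    - [-0.082,-0.0046,0.0145]
    - [-0.0875,-0.0046,0.0145]
    - [-0.0875,-0.0046,0.0155]
    - [-0.0875,-0.0046,0.0165]
    - [-0.0875,-0.0046,0.017]
  turn: [0,0,0,0,0,0,0,0,0,0,0,0,0]

```text
time: 57.13
tool_pos: [0.6645, 0.0099, 0.1975]
tool_rot: [[-0.166, -0.986, -0.0], [-0.986, 0.166, -0.0], [0.0, 0.0, -1.0]]
ft_force: [-0.2, 0.3, -1.5]
opening: 0.577
```

>>> servo_tool:
  jaw: [0.04,0.04,0.04,0.04]
  linear:
    - [-0.0005,0.001,0.001]
    - [-0.0005,0.001,0.002]
    - [-0.0005,0.001,0.003]
    - [-0.0005,0.001,0.003]
  turn: [0,0,0,0]

```text
time: 57.47
tool_pos: [0.6641, 0.0101, 0.1968]
tool_rot: [[-0.167, -0.986, 0.002], [-0.986, 0.167, -0.001], [0.001, -0.002, -1.0]]
ft_force: [-2.7, -0.7, 8.4]
opening: 0.58
```

>>> servo_tool:
  jaw: [0.062,0.062,0.062,0.062,0.062,0.062,0.062,0.062,0.062,0.062,0.062,0.062,0.062,0.062,0.062,0.062,0.062,0.062,0.062,0.062]
  linear:
    - [0,0,-0.002]
    - [0,0,-0.002]
    - [0,0,-0.003]
    - [0,0,-0.035]
    - [0,0,-0.065]
    - [0,0.01,-0.075]
    - [0,0.04,-0.075]
    - [-0.02,0.07,-0.075]
    - [-0.05,0.1,-0.075]
    - [-0.08,0.13,-0.075]
    - [-0.11,0.137,-0.07]
    - [-0.145,0.137,-0.06]
    - [-0.18,0.137,-0.04]
    - [-0.215,0.137,-0.02]
    - [-0.25,0.137,0]
    - [-0.28,0.137,0.02]
    - [-0.305,0.137,0.04]
    - [-0.311,0.137,0.045]
    - [-0.311,0.137,0.045]
    - [-0.311,0.137,0.045]
  turn: [0,0,0,0,0,0,0,0,0,0,-4,-8,-12,-16.9,-16.9,-16.9,-16.9,-16.9,-16.9,-16.9]

```text
time: 59.13
tool_pos: [0.5796, 0.3399, 0.1494]
tool_rot: [[0.128, -0.992, -0.001], [-0.992, -0.128, -0.001], [0.001, 0.001, -1.0]]
ft_force: [0.8, 0.5, -0.2]
opening: 0.728
```

```bash
python3 m.py .5814 .339 -83
```

```text
score 0.76 c [0.5812 0.339 ] phi -82.5 tcp [0.5796 0.3399 0.1494] psi -82.6 -> linear [ 0.0009 -0.0017  0.1494] turn(tool) -0.1
```

>>> servo_tool:
  jaw: [0.06,0.06,0.06,0.06,0.06,0.06,0.06,0.06,0.04,0.04,0.04,0.04,0.04,0.04,0.04,0.04,0.04,0.04,0.04,0.04]
  linear:
    - [0.001,-0.0016,0.04]
    - [0.001,-0.0016,0.08]
    - [0.001,-0.0016,0.115]
    - [0.001,-0.0016,0.14]
    - [0.001,-0.0016,0.148]
    - [0.001,-0.0016,0.1505]
    - [0.001,-0.0016,0.1515]
    - [0.001,-0.0016,0.1515]
    - [0.001,-0.0016,0.1515]
    - [0.001,-0.0016,0.1515]
    - [0.001,-0.0016,0.1515]
    - [0.001,-0.0016,0.1515]
    - [0.001,-0.0016,0.13]
    - [0.001,-0.0016,0.09]
    - [0.001,-0.0016,0.05]
    - [0.001,-0.0016,0.01]
    - [0.001,-0.0016,-0.03]
    - [0.001,-0.0016,-0.07]
    - [0.001,-0.0016,-0.11]
    - [0.001,-0.0016,-0.11]
  turn: [0,0,0,0,0,0,0,0,0,0,0,0,0,0,0,0,0,0,0,0]

```text
time: 60.85
tool_pos: [0.5856, 0.3414, 0.2718]
tool_rot: [[0.128, -0.992, 0.016], [-0.992, -0.128, 0.007], [-0.005, -0.017, -1.0]]
ft_force: [0.4, 1.1, -0.3]
opening: 0.573
```

```bash
python3 k.py 0
```

```text
score 1.11 centre in tool [ 0.002  -0.0002] mouth world -81.6 tcp [0.5856 0.3414 0.2718] psi -82.6 open 0.573 [ 0.4  1.1 -0.3]
```

>>> servo_tool:
  jaw: [0.04,0.04,0.04,0.04,0.04,0.04,0.04,0.04,0.04,0.04,0.04,0.04,0.04,0.04,0.04,0.04,0.04]
  linear:
    - [0.01,0.01,0]
    - [0.03,0.02,0]
    - [0.05,0.03,0]
    - [0.07,0.035,0]
    - [0.09,0.035,0]
    - [0.115,0.035,0]
    - [0.14,0.035,0]
    - [0.165,0.035,0]
    - [0.19,0.035,0]
    - [0.215,0.03,0]
    - [0.24,0.03,0]
    - [0.265,0.027,0]
    - [0.29,0.025,0]
    - [0.31,0.023,0]
    - [0.32,0.023,0]
    - [0.32,0.023,0]
    - [0.32,0.023,0]
  turn: [7,14,21,28,35,42,49,56,63,70,77,84,91,98,105,107,107]

```text
time: 62.32
tool_pos: [0.5995, 0.0184, 0.2591]
tool_rot: [[-0.986, 0.17, -0.001], [0.17, 0.986, 0.0], [0.001, -0.0, -1.0]]
ft_force: [0.3, 0.6, -1.8]
opening: 0.575
```

>>> servo_tool:
  jaw: [0.04,0.04,0.04,0.04,0.04,0.04,0.04,0.04,0.04,0.04,0.04]
  linear:
    - [-0.03,0.001,0]
    - [-0.065,0.002,0]
    - [-0.1,0.003,0]
    - [-0.13,0.0034,0]
    - [-0.149,0.0034,0.0]
    - [-0.149,0.0034,0.01]
    - [-0.149,0.0034,0.03]
    - [-0.149,0.0034,0.048]
    - [-0.149,0.0034,0.054]
    - [-0.149,0.0034,0.054]
    - [-0.149,0.0034,0.054]
  turn: [0,0,0,0,0,0,0,0,0,0,0]

```text
time: 63.23
tool_pos: [0.7467, -0.0018, 0.2059]
tool_rot: [[-0.986, 0.167, -0.001], [0.167, 0.986, 0.0], [0.001, -0.0, -1.0]]
ft_force: [-1.0, -0.1, -1.3]
opening: 0.569
```

```bash
python3 k.py 0
```

```text
score 1.3 centre in tool [-0.0002 -0.0012] mouth world 170.4 tcp [ 0.7467 -0.0018  0.2059] psi 170.4 open 0.569 [-1.  -0.1 -1.3]
```

Run:
```python
from h import *
s=observe();p=cams.snapshot('wrist');save(p,'w30');C=wcam(p,s);R=np.array(s['tool_rot'])
g=cv2.cvtColor(p['img'],cv2.COLOR_RGB2GRAY)
u,v=proj([(.6633,.0106,.229)],*C)[0].astype(int);print(u,v)
crop=g[max(v-50,0):v+150,u-60:u+60];small=cv2.resize(crop,None,fx=.5,fy=.4,interpolation=cv2.INTER_AREA)
print('\n'.join(''.join(' .:-=+*#%@'[int(x)*10//256] for x in r) for r in small))
m=np.zeros_like(g);m[max(v-22,0):v+22,u-22:u+22]=g[max(v-22,0):v+22,u-22:u+22]>215
n,l,st,ce=cv2.connectedComponentsWithStats(m);i=1+np.argmax(st[1:,4]);print(st[i],ce[i],np.round(ray(ce[i],.229,*C),4))
```

```text
256 67
#-===#@@@@*===::::::-------------------:::::::::::-#%###-:::
#-===#@@@@*=+=---------------------------------:::-#%###-:::
%-===*@@@@*-=------------------------------------:-#%##*::::
%-===*@@@@*----------------------------------------#%##*::::
%-===#@@@@=----------------------------------------*%##*::::
%-===#@@%=-----------------------------------------=###*::::
%-=++*@%--------------------------------------------=*#*::::
@==++*%=---------------------------------------------=**::::
@==++=--------------------------------------------------::::
@==+==--------------------------------------------------:::.
@+=+=----------------------------------------------------::.
@+==-----------------------------------------------------::.
@*--------------------------------------------------------:.
@*-----------------=---------===--------------------------:.
@#------------------------+*#%%%#*=------------------------:
@#-----------------------+%%%%%%%%#+-----------------------:
@*----------------------*%%%%%%%%%%%+-----------------------
@+----------=----------+%%%%%%%%%%%%%=---=-------:::::::
[... 3159 characters left out ...]
::::::::::.*=-+++
@@@@@*%#:::::---::::---::::::::::::::::---:::::::::::.#+-+++
@@@@@*%%.::::-:::------::::::::::::::::-=----::::::::.#*-+++
@@@@@#*@:::::::--=-----::::::::::::::::-=------:::::::*=-+++
@@@@@%-@::::::---=-----::::::::::::::::----------:::::=:=+++
@@@@@@*=.:::-----=-----::::::::::::::::-----------:::.:-++++
@@@@@@@%:::------------::::::::::::::::-------------::++++++
@@@@@@@%::-------------::::::::::::::::-=------------:++++++
@@@@@@@@---------------::::::::::::::::---------------++++*%
@@@@@@@%---------------::::::::::::::::----------------+++*%
@@@@@@@+---------------::::::::::::::::----------------+++#@
[243  52  28  31 593] [255.59190556  68.11298482] [0.6633 0.0103 0.229 ]
```

>>> servo_tool:
  jaw: [0.04,0.04,0.04,0.04,0.04,0.04,0.04,0.04,0.04,0.04,0.04,0.04]
  linear:
    - [0.005,-0.0016,0.001]
    - [0.02,-0.0016,0.001]
    - [0.035,-0.0016,0.001]
    - [0.048,-0.0016,0.001]
    - [0.06,-0.0016,0.001]
    - [0.07,-0.0016,0.001]
    - [0.078,-0.0016,0.001]
    - [0.0837,-0.0016,0.001]
    - [0.0837,-0.0016,0.001]
    - [0.0837,-0.0016,0.002]
    - [0.0837,-0.0016,0.003]
    - [0.0837,-0.0016,0.004]
  turn: [0,0,0,0,0,0,0,0,0,0,0,0]

```text
time: 64.33
tool_pos: [0.6653, 0.01, 0.2045]
tool_rot: [[-0.986, 0.167, 0.002], [0.167, 0.986, -0.0], [-0.002, -0.0, -1.0]]
ft_force: [-7.7, 0.9, 17.6]
opening: 0.571
```

>>> servo_tool:
  jaw: [0.04,0.04,0.04]
  linear:
    - [0,0,-0.0015]
    - [0,0,-0.0018]
    - [0,0,-0.0018]
  turn: [0,0,0]

```text
time: 64.58
tool_pos: [0.6656, 0.0099, 0.2047]
tool_rot: [[-0.986, 0.168, 0.002], [0.168, 0.986, -0.0], [-0.002, -0.0, -1.0]]
ft_force: [-2.2, 0.1, 6.9]
opening: 0.571
```

>>> servo_tool:
  jaw: [0.04,0.04,0.062,0.062,0.062,0.062,0.062,0.062,0.062,0.062,0.062,0.062,0.062]
  linear:
    - [0.0015,0,0]
    - [0.0018,0,0]
    - [0.0018,0,0]
    - [0.0018,0,0]
    - [0.0018,0,-0.003]
    - [0.002,0,-0.03]
    - [0.002,0,-0.06]
    - [0.01,0,-0.075]
    - [0.05,0,-0.075]
    - [0.09,0,-0.075]
    - [0.13,0,-0.075]
    - [0.13,0,-0.075]
    - [0.13,0,-0.075]
  turn: [0,0,0,0,0,0,0,0,0,0,0,0,0]

```text
time: 65.67
tool_pos: [0.5333, 0.0326, 0.2784]
tool_rot: [[-0.986, 0.167, -0.002], [0.167, 0.986, 0.0], [0.002, -0.0, -1.0]]
ft_force: [0.7, -0.2, 1.0]
opening: 0.726
```

Run:
```python
from h import *
s=observe();print(np.round(s['tool_pos'],4),s['opening'])
def show(n,pt,hu,hv,fx,fy):
    p=cams.snapshot(n);save(p,n+'9');C=(np.array(p['K']),np.array(p['origin']),np.array(p['attitude']))
    u,v=proj([pt],*C)[0].astype(int);g=cv2.cvtColor(p['img'],cv2.COLOR_RGB2GRAY)[v-hv:v+hv,u-hu:u+hu]
    g=cv2.normalize(g,None,0,255,cv2.NORM_MINMAX)
    print(n);print('\n'.join(''.join(' .:-=+*#%@'[int(x)*10//256] for x in r) for r in cv2.resize(g,None,fx=fx,fy=fy,interpolation=cv2.INTER_CUBIC)))
    hsv=cv2.cvtColor(p['img'],cv2.COLOR_RGB2HSV);m=((hsv[...,1]>90)&(hsv[...,0]<20)&(hsv[...,2]>60)).astype(np.uint8)
    c=proj([(.6633,.0106,.06),(.6567,-.026,.056)],*C);print('lug expected px',np.round(c));nn,l,st,ce=cv2.connectedComponentsWithStats(m);print([st[i].tolist() for i in range(1,nn) if st[i,4]>8])
show('scene',(.6633,.0106,.2),24,20,3,2);show('side',(.6633,.0106,.2),24,20,3,2)
```

```text
[0.5333 0.0326 0.2784] 0.7259773666542245
scene
################################################################################################################################################
################################################################################################################################################
################################################################################################################################################
################################################################################################################################################
################################################################################################################################################
################################################################################################################################################
##%%%%##########################################################################################################################################
##%%%%###############################
[... 22012 characters left out ...]
                 .:-=+*############%%%####
..............                                                                                                         .:-=+**############%%%###
::...     ....                                                                                                         .:-=+**##################
:::..     ...                                                                                                          .:-=+**##################
lug expected px [[204. 211.]
 [213. 206.]]
[[346, 60, 7, 2, 11], [393, 67, 6, 3, 10], [334, 70, 7, 3, 14], [383, 79, 8, 3, 16], [188, 162, 6, 5, 16], [199, 203, 20, 14, 78], [38, 295, 25, 21, 203], [219, 351, 42, 27, 420]]
```

>>> servo_tool:
  jaw: [0.062,0.062,0.062,0.062,0.062,0.062]
  linear:
    - [-0.04,0,0]
    - [-0.08,0,0]
    - [-0.12,0,0]
    - [-0.155,0,0]
    - [-0.155,0,0]
    - [-0.155,0,0]
  turn: [0,0,0,0,0,0]

```text
time: 66.27
tool_pos: [0.6915, 0.0051, 0.2754]
tool_rot: [[-0.986, 0.168, -0.002], [0.168, 0.986, 0.0], [0.002, -0.0, -1.0]]
ft_force: [0.1, 0.6, -0.7]
opening: 0.724
```

Run:
```python
from h import *
s=observe();p=cams.snapshot('wrist');save(p,'w40');C=wcam(p,s);print(np.round(s['tool_pos'],4))
print('top shim',findshim(p,C,(.6633,.0106),170.4,z=.210,span=.008,dphi=15))
g=cv2.cvtColor(p['img'],cv2.COLOR_RGB2GRAY)
a=-.1678;Rz=np.array([[np.cos(a),-np.sin(a),0],[np.sin(a),np.cos(a),0],[0,0,1]])
def prof(y,z,xs):
    o=[]
    for x in xs:
        u,v=proj([Rz@np.array([x,y,z])+[.6633,.0106,0]],*C)[0]
        o.append((round(x*1000),int(g[int(v),int(u)]) if 0<=v<384 and 0<=u<512 else None))
    return o
print('bed y=.025',prof(.025,.038,np.arange(-.07,-.035,.002)));print('bed y=-.025',prof(-.025,.038,np.arange(-.07,-.035,.002)))
print('knob x',prof(0,.061,np.arange(-.125,-.07,.003)))
# stack as seen from above
for dx in np.arange(-.036,.037,.003):
    print(''.join(' .:-=+*#%@'[min(9,int(g[int(v),int(u)])*10//200)] if 0<=v<384 else '?' for u,v in proj(np.array([Rz@np.array([dx,dy,.210])+[.6633,.0106,0] for dy in np.arange(-.036,.037,.0015)]),*C)))
```

```text
[0.6915 0.0051 0.2754]
top shim (3.9, array([0.6653, 0.0091]), 175.4)
bed y=.025 [(-70, 76), (-68, 76), (-66, 77), (-64, 75), (-62, 76), (-60, 78), (-58, 76), (-56, 77), (-54, 75), (-52, 75), (-50, 144), (-48, 202), (-46, 208), (-44, 208), (-42, 207), (-40, 209), (-38, 206), (-36, 208)]
bed y=-.025 [(-70, 76), (-68, 77), (-66, 76), (-64, 78), (-62, 77), (-60, 78), (-58, 78), (-56, 78), (-54, 74), (-52, 73), (-50, 148), (-48, 224), (-46, 217), (-44, 217), (-42, 216), (-40, 213), (-38, 212), (-36, 211)]
knob x [(-125, 76), (-122, 76), (-119, 75), (-116, 75), (-113, 77), (-110, 76), (-107, 76), (-104, 42), (-101, 56), (-98, 61), (-95, 65), (-92, 65), (-89, 66), (-86, 37), (-83, 6), (-80, 203), (-77, 200), (-74, 200), (-71, 200)]
@@+**@@@@@@@@@@@@@@@@@@@@@@@@@@@@@@@@@@%@@@:--:@@
@+**+@@@@@@@@@@@@@@@@@@@@@@@@@@@@@@@@@@%@@@----@@
@#+**@@@@@@ .::::-===========-:::::::.-%@@@---+@@
@%+**@@@::----===+==========+===+=----:::%%--:*@@
@%+**@@:---=======++==========+=====-----:*=--.@@
@@+*+@%--=============================---:-=--.@@
@@+*+@%:================================::=---:@@
@+**@@@=======
[... 185 characters left out ...]

@@+**+=================#%#+===============:---:**
@@=**================%@@@@@@*=============----:#*
@*+*+===============%@@@@@@@@*============:---:**
@*+*+-==============%@@@@@@@@+============:---:#*
@%+*=================*@@@@@@===============::::++
@@+*+*==================+=================-..::..
@@+*##===================================-:::::::
@@=*%%===================================-:::::::
@*=*%%=-================================:::::::::
@*++@@=:-=============================--::::-----
@%+%@@*:---==========================---::::-----
@@+%@@*:------===================-------:::::::::
@@=@@@#:---=---------=====--------------:::::::::
@@=%@%::--------------------------------:::::::::
```

Run:
```python
from h import *
s=observe();p=cams.snapshot('wrist');C=wcam(p,s)
g=cv2.cvtColor(p['img'],cv2.COLOR_RGB2GRAY).astype(np.float32)
a=-.1678;Rz=np.array([[np.cos(a),-np.sin(a),0],[np.sin(a),np.cos(a),0],[0,0,1]])
xs=np.arange(-.036,.0365,.0015);ys=np.arange(-.036,.0365,.00075)
Q=np.array([Rz@np.array([x,y,.210])+[.6633,.0106,0] for x in xs for y in ys]);uv=proj(Q,*C).astype(np.float32)
im=cv2.remap(g,uv[:,0].reshape(len(xs),-1),uv[:,1].reshape(len(xs),-1),cv2.INTER_LINEAR)
for x,r in zip(xs,im): print('%4d '%round(x*1000),''.join(' .:-=+*#%@'[int(np.clip((k-40)/9,0,9))] for k in r))
```

```text
-36  @@**@@@@%@@@@@@@@@@@@@@@@@@@@@@@@@@@@@@@@@@@@@@@@@@@@@@@@@@@@@@@@@@@@@@@@@@@@@@@@@@@@%:---: *@@@@
 -34  @@#*@@@@@@@@@@@@@@@@@@@@@@@@@@@@@@@@@@@@@@@@@@@@@@@@@@@@@@@@@@@@@@@@@@@@@@@@@@@@@@@@@%----: @@@@@
 -33  @@#*@@@@@@@@@@@@@@@@@@@@@@@@@@@@@@@@@@@@@@@@@@@@@@@@@@@@@@@@@@@@@@@@@@@@@@@@@%@@@@@@@%----: @@@@@
 -31  @@%*@@@@@@@@@@@@@@@@@@@@=              .:-----------:.                 .+@@@@@@@@@@@@*----: %@@@@
 -30  @@%*%@@@@@@@@@@@@@@@+   .....  .:=++**********+******+***++=:.  ........    .=@@@@@@@#----: @@@@@
 -28  @@%*@@@@@@@@@@@.  ....:.:...:=+******++******+++****+*********+=-:.....:......  .@@@@#----: @@@@@
 -27  @@@*@@@@@@@@@@* .::::::::-+****+*****+******++++**********++******+--:::::::::.. -@@@#----: :@@@@
 -25  @@#+@@@@@@@@@@ .:-----=+**+==--==+=-----------------------=++=--==+**=----:::::.. =@@%----:.:@@@@
 -24  @@#*@@@@@@@@# .:---=++++++*******++**********************++****++++++*++=----:::.. *@%:---:.*@@@@
 -22  @@#*@@@@@@@@+.::--=+***+++*******+=+*++++++++++++++++++++++***++++++*+++++=---::.. -@*:---: -@@@@
 -21  @@**@@@@@@@@*:::-=**************++=+**+*******+*++*++++
[... 3280 characters left out ...]
@@@@%: ::----==+++***++++++**+++++++++++++++++++++++***+++++++==----::::....   ..:::.:::::
  29  @@@+#@@@@@@@: ::---=======++**++++***+++++++++++++++++++++++*++++++=-------::::....   ...:.......
  30  @@@+#@@@@@@@. ::--===========+++++***+++++++++++++++++++++++*++==-----------::::...   ...........
  32  @@@**@@@@@@@..::--=================++++++++++++++++++++++====--------------::::.....  ...........
  33  @@#+*@@@@@@@ .::---===============---================-----------------------::.:...    ..........
  35  @@@**@@@@@@@:.::---========================-==--==--------------------------::.....     .  ..... 
  36  @@@*#@@@@@@@..::-----===========-===-==========--=-------------------------:::::...
```

```bash
python3 -c "
from h import *
print(workorder.close_job(), observe()['time'])"
```

```text
the job is handed in; nothing more can be done
the job is handed in; nothing more can be done
```

The press is set up and the job is handed in at about 66 s of robot time. No verdict came back.

**Die:** It started with its groove facing sideways. Two tries at tipping it on the press base edge fell back. The third, on the head's top edge, turned it groove up. I then seated it in the pocket. The first insertion missed and pushed the bed about 6 mm; after correcting, it went down to the floor at the expected height.

**Lug:** It lies straight in the groove with its tongue out on the press's -y side. After the bed moved, both fixed cameras still showed it where expected.

**Bed:** It slid home until it stopped dead. A last look put its front edge at 50 mm in front of the ram axis, which is fully home.

**Shims:** All four are on the neck, with slot mouths about 90° apart: front, back and both sides. One had been knocked about 3 cm aside, so I re-measured each before gripping it.

**Last checks:**
- **Stack position:** The rim outlines fit shims within about 1–2 mm of the neck axis.
- **Top shim's slot:** Its walls show about 18 mm apart, with the neck between them and about 1 mm off the slot's middle.
- **Template fit of the top shim:** This gave a poor score (3.9 against about 0.7 for shims on the bench). I put that down to low contrast and went by the brightness map instead.
- **Lower three shims:** I could not see their slots at the end; their directions rest on the insertions, where forces stayed low.

I did not re-measure the other things on the bench at the end, but I never gripped or aimed at any of them.

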